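# Open the counterweighted gate and feed a blank

### The arm

A 6-joint arm with a two-finger parallel gripper is mounted at the origin on the work surface. World frame = base frame: x ahead of the robot, y to its left, z up, the work surface at z = 0. Lengths are in mm, angles in rad, forces in N, time in s.
With the tool pointing down it reaches from about 350 to 875 mm from the base axis. Payload 4.2 kg.
Tool frame: the origin (TCP) lies at the very end of the fingers, on their centre line; the grasp point (between the pads) lies 19 mm behind it; z points along the fingers, y is the direction in which the jaws open and shut (so a half turn about z gives the same grasp; the last joint's range is limited). The gripper opens to 85 mm and grips with 20 to 120 N. Pads are 22 mm wide; open, the fingers measure 114 mm over their backs; the gripper's body (76 mm by 85 mm) begins 54 mm behind the grasp point. The pads swing forward as they close: fully open they stand 13 mm farther back than shut.
Start: joints at [0.259, 0.385, 0.008, 0, -1.194, -0.259], TCP at [624.979, 0.025, 231.312] pointing down, gripper open.
Joint ranges: [-3.14, 3.14], [-1.21, 2.06], [-1.07, 1.41], [-3.16, 2.05], [-2.99, -0.16], [-3.1, 3.1]. Speed limits (rad/s): [2.79, 2.79, 3.14, 3.14, 3.14, 3.14].

### API

Orientations are given as a unit quaternion [x, y, z, w].
In Python, from bench import read_state, get_image, camera_params, job_done gives the robot as it stands.
- The arm moves only by the tool send_rows, never from a script. Its arguments are lists of equal length, an entry for each row: "translation": the shift along the tool's x, y, z in m, a list of three; "yaw": the turn about the tool's z in degrees; "fingers": the closure in counts, from 0 (fully open) to 255 (shut). A call has 1 to 12 rows; each row is the pose to reach, as a shift and turn from the pose measured when the call began, along the tool's axes at that moment; what a row does not reach only later rows make up. A row lasts 1/10 s, in which the tool goes at most 50 mm and 8.59 degrees, less where a joint would pass 70% of its speed; a pose out of reach is approached as far as the arm can. A call with a gripper value outside its range is refused whole. The fingers move at their own pace and stop on an object; the grip force is fixed at half the most. Time passes only in rows, so rows that repeat a pose let the fingers close. It gives the time, the measured TCP pose, the force and the opening at its end, in the units of the state.
- read_state(): the state, without advancing time (a new reading comes with each control period).
- get_image(name): name is "scene" or "side" or "wrist"; returns the picture (420x560x3 uint8, blue, green, red); there is no depth.
- camera_params(name): a dict with "mtx" (3x3 intrinsics, pixels), "rvec" (rotation vector, rad) and "tvec" (3), from world to camera coordinates, as OpenCV has them; the wrist camera has in their place "tool_from_camera" (4x4, takes a point from camera to tool coordinates, whose origin is the TCP and whose axes are the flange's). Camera axes: x right, y down, z forward; pixel columns grow to the right and rows downward; lengths in mm; the calibration is good to about 2 mm. A picture is of the moment at which its call begins: read the wrist's pose just before it. camera_params takes no time and is no camera call.
- job_done(): hands the job in, once; it reports no verdict.
The state is a dict: "clock": time; "joints": joint angles; "joint_vel": joint speeds; "joint_efforts": joint torques, N m; "position": TCP position; "ee_rot": TCP orientation; "contact_force": force on the tool from outside, world axes, zero at the start; "wrist_torque": the same for the moment, N m; "gripper_width": finger opening in mm.
Only numpy, scipy, OpenCV 4.12 (cv2) and the standard library are available. Lean on these libraries where they do the work, as an engineer would, in place of code of your own. Each camera call takes 0.05 s, during which the arm holds its last target.

### The job

Push the gate arm of the loading slide up with the fingers, by the arm and not by its counterweight, past its balance point so that it stays raised by itself, and let go of it. Then push the round metal blank, standing on the slide, along the slide through the open gate until it is home against the end stop. Only push, do not lift the blank; keep it upright and leave the things lying around the slide where they are.

Things in the scene. Friction and masses are not known exactly. Their poses are not given: they have to be found in the camera images.
- slide: Loading slide fixed to the bench: green base plate (x -160 to +140, y -120 to +180 mm) with a steel track along its x axis. Origin: on the bench top, on the track's centre line, below the gate arm; x = feed direction, away from the robot, y left, z up. Raised track: floor at z = 50 mm from x = -150 mm (open end); side guides: inner faces y = -37 and +37, 8 mm thick, tops z = 66 mm.
- stop_face (a point): Middle of the end stop's face at track floor level, (+117, 0, +50) mm in the slide's frame. The stop is a dark steel plate across the track, 10 mm thick, top at z = 90 mm.
- gate (a joint): Gate arm angle, rad: 0 = lowered, level across the track; grows as the free end swings up, about an axis along the slide's x; raised stop 1.62. It balances near 0.92: below that it sinks back to 0, above it goes on by itself, slowly damped (1 to 2 s), to the raised stop and stays. Lifting takes about 2 to 5 N at the free end.
- gate_hinge (a point): Fixed point on the gate's hinge axis, at (0, +120, +135) mm in the slide's frame, between two green cheeks (y = 102 to 138 mm, 56 mm over the outsides in x, tops at z = 158 mm); a lug between them (y = 94 to 106, top at z = 124 mm) carries the lowered arm, whose other end is free in the air.
- gate_tip (a point): Free end of the gate arm, a point on the bar's axis, 250 mm from the hinge; lowered it is at (0, -130, +135) mm in the slide's frame. The arm is a round steel bar 20 mm in diameter along y, with a black rubber grip 24 mm in diameter over its last 50 mm.
- weight_center (a point): Dark steel weight fixed to the arm and turning with it: a short cylinder 62 mm in diameter, 36 mm long along the slide's x, beyond the hinge from the free end. This is its centre; with the arm lowered at (0, +152, +177) mm in the slide's frame. Not to be pushed.
- blank_center (a point): Centre (half-way up) of the aluminium blank standing upright on the track on the robot's side of the gate: a plain solid cylinder 64 mm in diameter, 84 mm tall, about 0.7 kg. It is too tall to pass under the lowered arm. Home, it touches the end stop: centre at x = +85 mm in the slide's frame. It slides with 5 mm play each side. Push it low down, within 50 mm of the track floor, or it may tip.
- disc: Bystander: loose steel disc 80 mm in diameter, 26 mm thick with a hole, lying flat on the bench on the right of the slide. Origin: centre of its underside.
- jar: Bystander: grey jar with a black lid, 60 mm in diameter, 110 mm tall, on the bench on the left of the slide. Origin: centre of its underside.
- wrench: Bystander: steel wrench 170 mm long lying on the bench on the right of the slide, beyond the disc. Origin: on its underside, about half-way along.
Not all that is in view belongs to the job. Leave any pink look-alike of the part that bears blank_center alone.

How it is judged:
By the outcome, as a careful person would: the job done as asked, in the order asked, and still so for the second after the job is handed in, with the robot touching nothing.
It also fails if it takes over 67 s, if anything falls off the work surface, if the arm or the gripper's body presses on something with over 40 N, if the wrist force passes 120 N, or if a joint passes its speed limit or range.

## Working session

There is one attempt and no reset: what is moved stays moved. The work goes in short steps, Python scripts to look and compute and a tool call to move; the robot and the scene stay as the last step left them, time stands still between calls to the robot, and variables do not carry over. Pictures are saved under pics/ and viewed, and the job is handed in when it is done.

Besides the shell and the picture viewer there is one more tool, called after "Request:" by a JSON object that holds its "fn" and its "kwargs", one argument or row to a line. send_rows: Moves the arm, as the interface text tells. Its arguments: {"type":"object","properties":{"translation":{"type":"array","items":{"type":"array","items":{"type":"number"}}},"yaw":{"type":"array","items":{"type":"number"}},"fingers":{"type":"array","items":{"type":"number"}}},"required":["translation","yaw","fingers"]}

```bash
mkdir -p pics; ls; python3 - <<'E'
from bench import *
import cv2
print(read_state())
for n in ["scene","side","wrist"]:
    im=get_image(n); cv2.imwrite(f"pics/{n}0.png",im)
    print(n,camera_params(n))
E
```

```text
pics
{'clock': 0.0, 'joints': array([ 2.58598527e-01,  3.85559003e-01,  6.62119503e-03, -4.94822089e-04,
       -1.19400768e+00, -2.58620943e-01]), 'joint_vel': array([-0.00190325,  0.00010853,  0.00035505,  0.0015486 , -0.00164371,
        0.00139374]), 'joint_efforts': array([-9.55001960e-04, -3.92286408e+01,  1.88399577e+01,  4.18616563e+00,
       -4.72148502e-03,  8.27910434e-07]), 'position': array([6.24411729e+02, 1.57897706e-02, 2.30218921e+02]), 'ee_rot': array([-0.70703388,  0.70717882,  0.00073904, -0.00081328]), 'contact_force': array([ 0.54012993,  0.49402049, -0.42425992]), 'wrist_torque': array([ 0.01061236, -0.0175354 , -0.0136443 ]), 'gripper_width': 85.2805882753272}
scene {'mtx': array([[524.08633325,   0.        , 281.29021811],
       [  0.        , 524.08633325, 208.27062078],
       [  0.        ,   0.        ,   1.        ]]), 'rvec': array([ 2.21722257,  0.78610389, -0.34978894]), 'tvec': array([-439.81390091, -139.85348247, 1421.01595272])}
side {'mtx': array([[519.09710133,   0.        , 264.5693112 ],
       [  0.        , 519.09710133, 202.61515796],
       [  0.        ,   0.        ,   1.        ]]), 'rvec': array([ 0.77506549, -2.36021287,  1.32704606]), 'tvec': array([464.41489719, 255.89988524, 827.60476165])}
wrist {'mtx': array([[289.70844998,   0.        , 280.4301017 ],
       [  0.        , 289.70844998, 210.64332042],
       [  0.        ,   0.        ,   1.        ]]), 'tool_from_camera': array([[-1.13025580e-03, -9.61416763e-01, -2.75093675e-01,
         6.91527677e+01],
       [ 9.99998433e-01, -7.11885522e-04, -1.62066741e-03,
         1.33225276e-02],
       [ 1.36230161e-03, -2.75095076e-01,  9.61416061e-01,
        -1.43278163e+02],
       [ 0.00000000e+00,  0.00000000e+00,  0.00000000e+00,
         1.00000000e+00]])}
```

View pics/scene0.png

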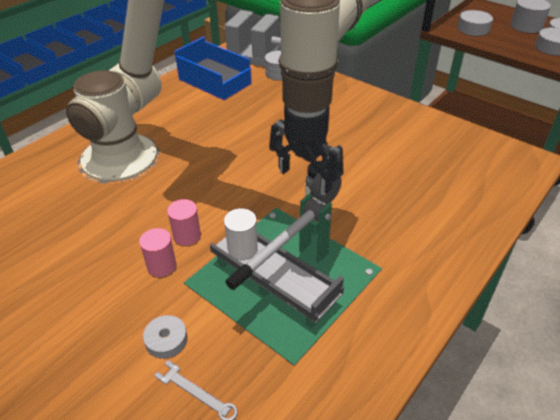

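View pics/side0.png

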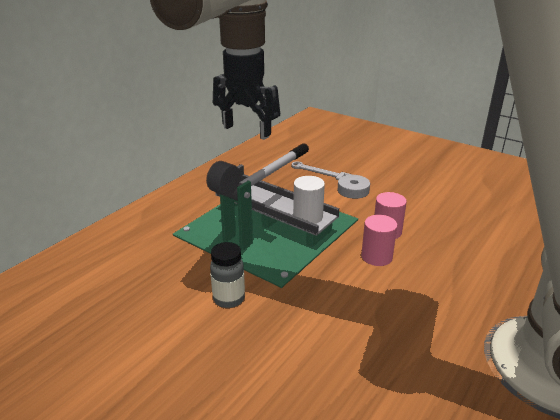

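View pics/wrist0.png

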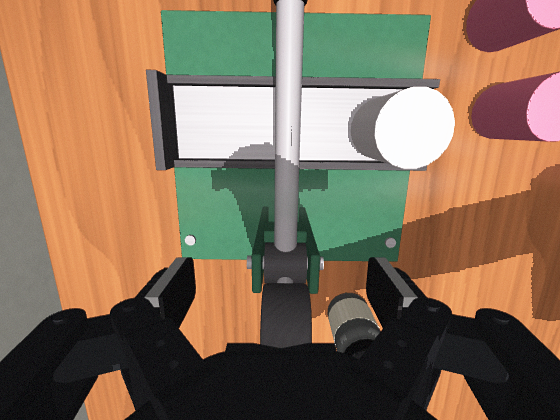

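The white/grey cylinder on the track (scene 241,232; side 308,200; wrist 410,127) fits the blank: it is metallic and stands on the track. The two pink ones (scene 158,253 and 184,222) stand on the bench and are the look-alikes. Next I measure the slide pose.

```bash
cat > h.py <<'E'
import numpy as np, cv2
from bench import *
from scipy.spatial.transform import Rotation as R
def cam(n,st=None):
    p=camera_params(n)
    if n=="wrist":
        T=np.eye(4);T[:3,:3]=R.from_quat(st["ee_rot"]).as_matrix();T[:3,3]=st["position"]
        T=T@p["tool_from_camera"]; return p["mtx"],T[:3,:3],T[:3,3]
    r=cv2.Rodrigues(p["rvec"])[0]; return p["mtx"],r.T,-r.T@p["tvec"]
def ray(c,px):
    K,Rm,o=c; px=np.atleast_2d(px).astype(float)
    d=np.c_[px,np.ones(len(px))]@np.linalg.inv(K).T@Rm.T
    return o,d
def onz(c,px,z):
    o,d=ray(c,px); return o+d*((z-o[2])/d[:,2])[:,None]
def proj(c,P):
    K,Rm,o=c; q=(np.atleast_2d(P)-o)@Rm@K.T; return q[:,:2]/q[:,2:]
def green(im):
    hsv=cv2.cvtColor(im,cv2.COLOR_BGR2HSV); return cv2.inRange(hsv,(65,80,30),(95,255,255))
E
python3 - <<'E'
from h import *
st=read_state(); np.set_printoptions(precision=1,suppress=True)
w=cam("wrist",st)
im=cv2.imread("pics/wrist0.png"); g=green(im)
print(w[2])
# edge samples in wrist
def first(line):
    i=np.where(line>0)[0]; return i.min(),i.max()
L=[];Rr=[];B=[];T=[]
for v in (25,40,55): 
    a,b=first(g[v,100:460]); L.append((a+100,v));Rr.append((b+101,v))
for v in (180,200,220,240):
    a,b=first(g[v,100:460]); L.append((a+100,v));Rr.append((b+101,v))
for u in (190,210,230): 
    a,b=first(g[170:300,u]); B.append((u,b+171))
for u in (180,220,250,330,380,420):
    a,b=first(g[:100,u]); T.append((u,a))
for z in (4,8,):
  print(z)
  for n,s in zip("LRBT",(L,Rr,B,T)): print(n,s if z==4 else'',onz(w,s,z)[:,:2].tolist())
gs=green(cv2.imread("pics/scene0.png"));cs=cam("scene")
c=[(188,283),(293,355),(380,270),(281,212)]
for z in (0,8): print(onz(cs,c,z))
# blank top in wrist: bright circle
gr=cv2.cvtColor(im,cv2.COLOR_BGR2GRAY);cv2.imwrite("pics/w_crop.png",cv2.resize(im[50:190,130:480],None,fx=2.2,fy=2.2,interpolation=cv2.INTER_CUBIC))
E
```

```text
[624.8 -69.1 373.7]
4
L [(np.int64(162), 25), (np.int64(164), 40), (np.int64(165), 55), (np.int64(176), 180), (np.int64(177), 200), (np.int64(179), 220), (np.int64(181), 240)] [[757.3405204500075, -180.1476668273442], [756.7706378009689, -165.1707768536961], [757.3363850087579, -149.81074272035303], [759.2486172311251, -4.637455607699522], [760.5959212005878, 21.878873136664055], [760.6575777295834, 49.45366507387371], [760.7217413342196, 78.14970224314271]]
R [(np.int64(429), 25), (np.int64(427), 40), (np.int64(405), 55), (np.int64(408), 180), (np.int64(405), 200), (np.int64(403), 220), (np.int64(400), 240)] [[457.8131311419495, -179.8138041553867], [457.99169381606293, -164.83301864647635], [481.1939836382039, -149.49409061908074], [460.3353841663411, -4.248822418445201], [461.09795463816465, 22.276661654186626], [460.55072783958883, 49.861009692813354], [461.3486837988552, 78.5651316837579]]
B [(190, np.int64(258)), (210, np.int64(259)), (230, np.int64(259))] [[750.7589731674467, 105.00656927048564], [723.0202902019846, 106.56654361988726], [695.147603172216, 106.60605721877835]]

[... 840 characters left out ...]
 [462.8688883702658, 21.287748565069933], [462.32758195572956, 48.573664702529115], [463.11690492089224, 76.96724008620535]]
B  [[749.3960975257401, 103.12261078900454], [721.9575161933371, 104.66570795464193], [694.3863805712472, 104.70479406043356]]
T  [[734.6350995147387, -192.41913716457867], [690.8256875044605, -191.41721606194704], [657.8968788814296, -191.38095390560204], [569.9877750677493, -189.37172554700118], [515.0002009688006, -189.31105929008658], [470.879663690058, -188.30369739097327]]
[[ 464.1 -183.3    0. ]
 [ 741.4 -178.     0. ]
 [ 759.4  100.3    0. ]
 [ 479.7  106.8   -0. ]]
[[ 469.6 -187.     8. ]
 [ 744.3 -181.9    8. ]
 [ 762.2   93.9    8. ]
 [ 485.1  100.3    8. ]]
```

View pics/w_crop.png

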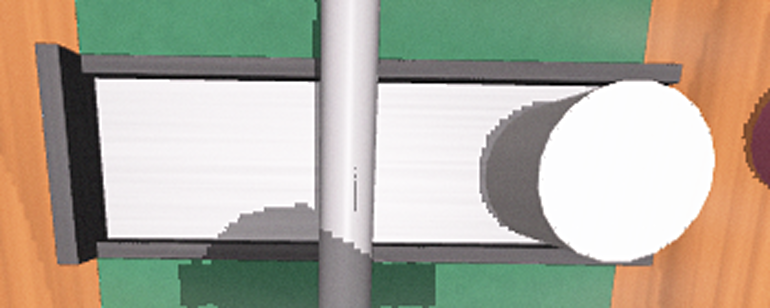

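```bash
cat >> h.py <<'E'
O=np.array([619.,-72.,0.]); YAW=-0.0145
ex=np.array([np.cos(YAW),np.sin(YAW),0]); ey=np.array([-ex[1],ex[0],0]); ez=np.array([0,0,1.])
def S(*p): return O+p[0]*ex+p[1]*ey+p[2]*ez
def inS(P): d=np.atleast_2d(P)-O; return np.c_[d@ex,d@ey,d[:,2]]
E
python3 - <<'E'
from h import *
np.set_printoptions(precision=1,suppress=True)
st=read_state();w=cam("wrist",st)
im=cv2.imread("pics/wrist0.png")
m=(im.min(2)>238).astype(np.uint8)*255; m[:, :340]=0; m[:60]=0;m[180:]=0
m=cv2.morphologyEx(m,cv2.MORPH_OPEN,np.ones((25,25)))
c=max(cv2.findContours(m,0,2)[0],key=cv2.contourArea)
(u,v),r=cv2.minEnclosingCircle(c); print("circ",u,v,r, inS(onz(w,[(u,v),(u+r,v),(u-r,v)],134)))
P=[S(0,-130,135),S(0,-80,135),S(0,0,135),S(0,90,135),S(117,-37,66),S(117,37,66),S(-150,-37,66),S(-150,37,66),S(-110,0,134),S(-110,0,50),S(0,152,177),S(-160,-120,4),S(140,-120,4),S(140,180,4),S(-160,180,4)]
for n in ("wrist","scene","side"):
    q=proj(cam(n,st),P); I=cv2.imread(f"pics/{n}0.png")
    for a in q: 
        if abs(a).max()<2000: cv2.circle(I,tuple(int(round(k*4)) for k in a),10,(0,0,255),1,cv2.LINE_AA,2)
    cv2.imwrite(f"pics/{n}_ov.png",I)
a=cv2.imread("pics/scene_ov.png")[170:380,150:400]; b=cv2.imread("pics/side_ov.png")[130:310,160:400]
cv2.imwrite("pics/ov1.png",cv2.resize(a,None,fx=2.8,fy=2.8)); cv2.imwrite("pics/ov2.png",cv2.resize(b,None,fx=3,fy=3))
E
```

```text
circ 414.0 127.0 43.04658508300781 [[-100.5    0.9  134. ]
 [-134.8    0.5  134. ]
 [ -66.3    1.4  134. ]]
```

View pics/wrist_ov.png

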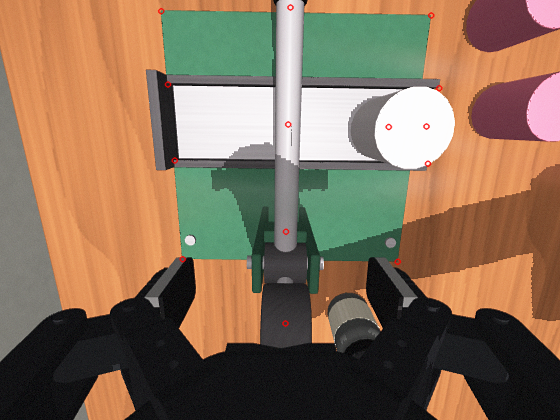

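View pics/ov1.png

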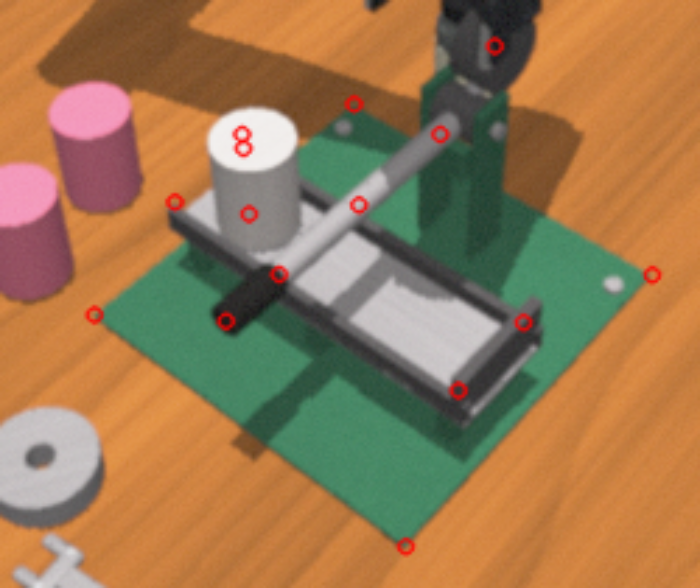

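View pics/ov2.png

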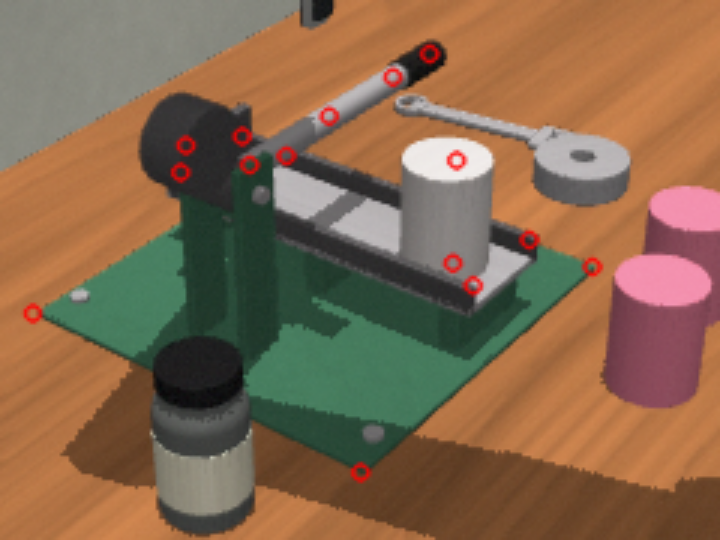

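Request:
{"fn": "send_rows", "kwargs": {
  "translation": [
    [0.03, 0.001, 0],
    [0.07, 0.003, 0],
    [0.11, 0.005, 0],
    [0.15, 0.006, 0],
    [0.186, 0.007, 0],
    [0.186, 0.007, 0.02],
    [0.186, 0.007, 0.05],
    [0.186, 0.007, 0.08],
    [0.186, 0.007, 0.1],
    [0.186, 0.007, 0.115],
    [0.186, 0.007, 0.117],
    [0.186, 0.007, 0.117]
  ],
  "yaw": [0, 0, 0, 0, 0, 0, 0, 0, 0, 0, 0, 0],
  "fingers": [0, 0, 0, 0, 0, 0, 0, 0, 0, 0, 0, 0]
}}

```text
clock: 1.35
position: [617.3, -186.1, 113.2]
ee_rot: [0.707, -0.707, -0.001, 0.001]
contact_force: [-0.2, -0.3, -0.2]
gripper_width: 84.9
```

```bash
python3 - <<'E'
from h import *
np.set_printoptions(precision=1,suppress=True)
st=read_state(); print(st["position"],inS(st["position"]),st["contact_force"])
cv2.imwrite("pics/w1.png",get_image("wrist"))
E
```

```text
[ 617.3 -186.1  113.2] [[  -0.1 -114.1  113.2]] [-0.2 -0.3 -0.2]
```

View pics/w1.png

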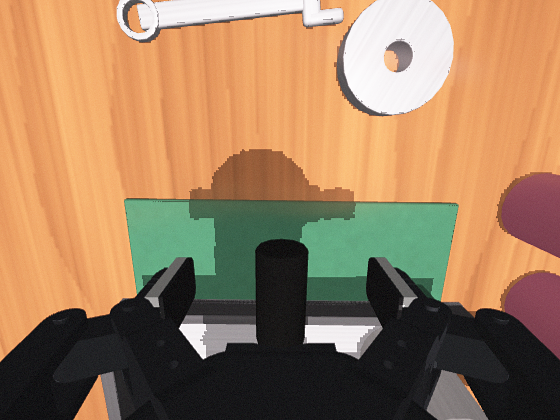

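The black grip end (282, 250–345) sits midway between the pads (190 and 370). I'll close on it.

Request:
{"fn": "send_rows", "kwargs": {
  "translation": [
    [0, 0, 0],
    [0, 0, 0],
    [0, 0, 0],
    [0, 0, 0],
    [0, 0, 0],
    [0, 0, 0],
    [0, 0, 0],
    [0, 0, 0]
  ],
  "yaw": [0, 0, 0, 0, 0, 0, 0, 0],
  "fingers": [255, 255, 255, 255, 255, 255, 255, 255]
}}

```text
clock: 2.2
position: [617.2, -186.1, 114.7]
ee_rot: [-0.707, 0.707, 0.001, -0.001]
contact_force: [-4.2, 1.9, 6.2]
gripper_width: 22.4
```

```bash
python3 - <<'E'
import numpy as np
r=234;
for a in np.arange(0.1,1.21,.1):
    print(round(a,1), "toolx %.3f toolz %.3f"%(-r*(1-np.cos(a))/1e3, -r*np.sin(a)/1e3))
E
```

```text
0.1 toolx -0.001 toolz -0.023
0.2 toolx -0.005 toolz -0.046
0.3 toolx -0.010 toolz -0.069
0.4 toolx -0.018 toolz -0.091
0.5 toolx -0.029 toolz -0.112
0.6 toolx -0.041 toolz -0.132
0.7 toolx -0.055 toolz -0.151
0.8 toolx -0.071 toolz -0.168
0.9 toolx -0.089 toolz -0.183
1.0 toolx -0.108 toolz -0.197
1.1 toolx -0.128 toolz -0.209
1.2 toolx -0.149 toolz -0.218
```

Request:
{"fn": "send_rows", "kwargs": {
  "translation": [
    [0, 0, -0.012],
    [-0.001, 0, -0.023],
    [-0.003, 0, -0.035],
    [-0.005, 0, -0.046],
    [-0.008, 0, -0.058],
    [-0.01, 0, -0.069],
    [-0.014, 0, -0.08],
    [-0.018, 0, -0.091],
    [-0.018, 0, -0.091]
  ],
  "yaw": [0, 0, 0, 0, 0, 0, 0, 0, 0],
  "fingers": [255, 255, 255, 255, 255, 255, 255, 255, 255]
}}

```text
clock: 3.1
position: [617.4, -166.5, 207.4]
ee_rot: [0.707, -0.707, -0.001, 0.0]
contact_force: [1.4, 4.4, -4.2]
gripper_width: 22.4
```

```bash
python3 - <<'E'
from h import *
im=get_image("scene"); cv2.imwrite("pics/s2.png",cv2.resize(im[100:350,130:420],None,fx=2.2,fy=2.2))
cv2.imwrite("pics/w2.png",get_image("wrist"))
E
```

```text
(no output)
```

View pics/s2.png

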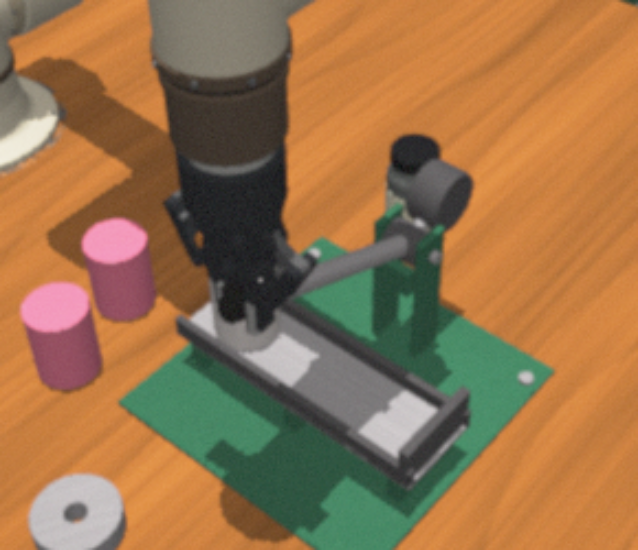

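The gate follows the grip (bar now about 0.4 rad). I'll continue past the balance point.

Request:
{"fn": "send_rows", "kwargs": {
  "translation": [
    [-0.011, 0, -0.021],
    [-0.023, 0, -0.041],
    [-0.037, 0, -0.06],
    [-0.053, -0.001, -0.077],
    [-0.071, -0.001, -0.092],
    [-0.09, -0.001, -0.106],
    [-0.11, -0.002, -0.118],
    [-0.13, -0.002, -0.127],
    [-0.13, -0.002, -0.127],
    [-0.13, -0.002, -0.127]
  ],
  "yaw": [0, 0, 0, 0, 0, 0, 0, 0, 0, 0],
  "fingers": [255, 255, 255, 255, 255, 255, 255, 255, 255, 255]
}}

```text
clock: 4.2
position: [619.2, -35.5, 332.7]
ee_rot: [0.708, -0.706, -0.002, 0.0]
contact_force: [0.4, 5.1, -8.1]
gripper_width: 22.4
```

```bash
python3 - <<'E'
from h import *
print(inS(read_state()["position"]))
im=get_image("scene"); cv2.imwrite("pics/s3.png",cv2.resize(im[50:350,130:420],None,fx=2,fy=2))
E
```

```text
[[ -0.34091934  36.54074388 332.6509737 ]]
```

View pics/s3.png

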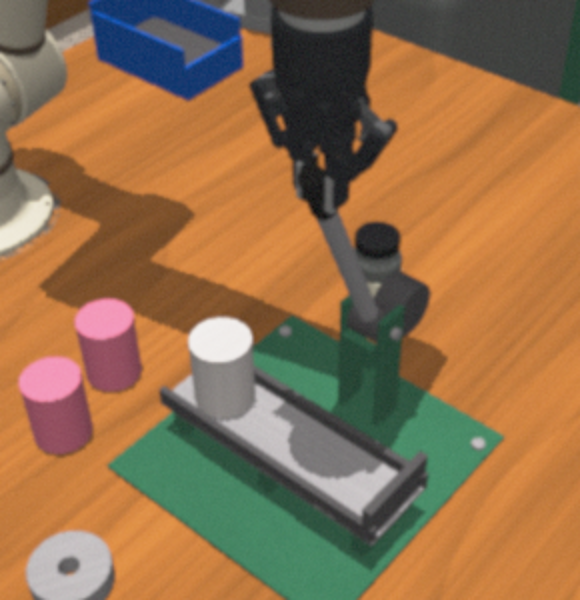

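Request:
{"fn": "send_rows", "kwargs": {
  "translation": [
    [0, 0, 0],
    [0, 0, 0],
    [0, 0, 0],
    [0, 0, 0],
    [0, 0, 0],
    [0, 0, 0],
    [0.02, 0, 0],
    [0.05, 0, 0],
    [0.08, 0, 0],
    [0.11, 0, 0],
    [0.11, 0, 0],
    [0.11, 0, 0]
  ],
  "yaw": [0, 0, 0, 0, 0, 0, 0, 0, 0, 0, 0, 0],
  "fingers": [0, 0, 0, 0, 0, 0, 0, 0, 0, 0, 0, 0]
}}

```text
clock: 5.45
position: [619.3, -146.4, 332.1]
ee_rot: [0.707, -0.707, -0.002, 0.0]
contact_force: [0.7, 0.7, 0.4]
gripper_width: 85.5
```

```bash
python3 - <<'E'
from h import *
print(inS(read_state()["position"]))
im=get_image("scene"); cv2.imwrite("pics/s4.png",cv2.resize(im[50:350,130:420],None,fx=2,fy=2))
im=get_image("side"); cv2.imwrite("pics/d4.png",im)
E
```

```text
[[  1.34927758 -74.38660176 332.06934694]]
```

View pics/s4.png

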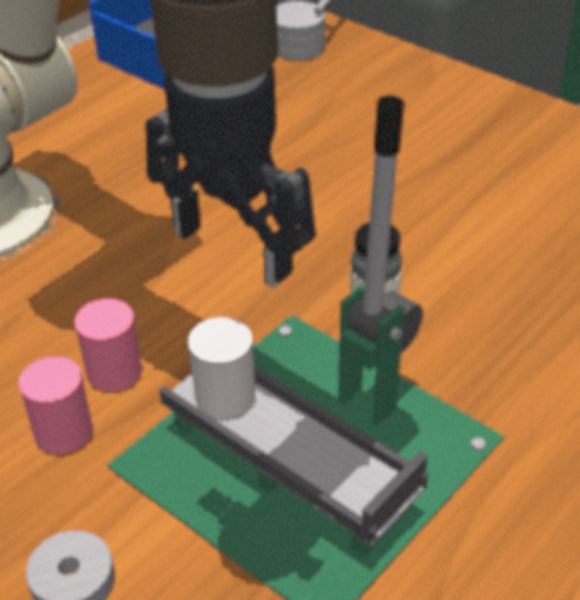

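View pics/d4.png

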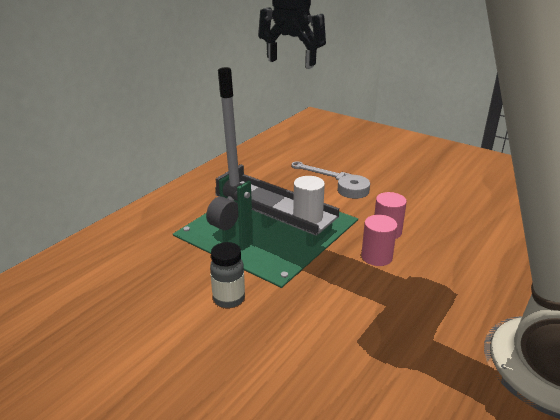

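```bash
python3 - <<'E'
from h import *
np.set_printoptions(precision=1,suppress=True)
im=cv2.imread("pics/scene0.png");h=cv2.cvtColor(im,cv2.COLOR_BGR2HSV)
m=cv2.inRange(h,(155,60,200),(179,200,255))
cs=cam("scene")
for c in cv2.findContours(m,0,2)[0]:
    if cv2.contourArea(c)>150:
        e=cv2.fitEllipse(c);print(e, inS(onz(cs,[e[0]],84)))
# blank top in scene now
print(inS(onz(cs,[(240.5,219)],134)))
p=read_state()["position"]; print(p, S(-165,0,0), S(-165,0,0)-p)
E
```

```text
((154.63162231445312, 239.33265686035156), (21.00946044921875, 30.701019287109375), 75.77721405029297) [[-232.8 -118.5   84. ]]
((181.6389617919922, 209.0198516845703), (19.382217407226562, 28.6077880859375), 78.6141128540039) [[-258.1  -21.4   84. ]]
[[-100.1    2.8  134. ]]
[ 619.4 -145.3  332.3] [454.  -69.6   0. ] [-165.4   75.7 -332.3]
```

Request:
{"fn": "send_rows", "kwargs": {
  "translation": [
    [-0.005, 0.015, 0],
    [-0.012, 0.03, 0],
    [-0.02, 0.045, 0],
    [-0.028, 0.06, 0],
    [-0.036, 0.075, 0],
    [-0.044, 0.09, 0],
    [-0.052, 0.105, 0],
    [-0.06, 0.12, 0],
    [-0.068, 0.14, 0.03],
    [-0.076, 0.155, 0.06],
    [-0.076, 0.165, 0.09],
    [-0.076, 0.165, 0.12]
  ],
  "yaw": [-8, -16, -24, -32, -40, -48, -56, -64, -72, -80, -88, -89],
  "fingers": [255, 255, 255, 255, 255, 255, 255, 255, 255, 255, 255, 255]
}}

```text
clock: 6.75
position: [452.7, -68.3, 212.7]
ee_rot: [1.0, -0.005, -0.001, -0.002]
contact_force: [0.9, -0.1, -0.5]
gripper_width: 0.1
```

```bash
python3 - <<'E'
from h import *
np.set_printoptions(precision=3,suppress=True)
st=read_state(); print(inS(st["position"]),st["joints"],R.from_quat(st["ee_rot"]).as_matrix(), st["gripper_width"])
cv2.imwrite("pics/w5.png",get_image("wrist"))
E
```

```text
[[-166.357    1.336  212.712]] [ 0.205  0.114 -0.409 -0.004 -1.048  1.358] [[ 1.    -0.01  -0.001]
 [-0.01  -1.     0.003]
 [-0.001 -0.003 -1.   ]] 0.10281819279054015
```

View pics/w5.png

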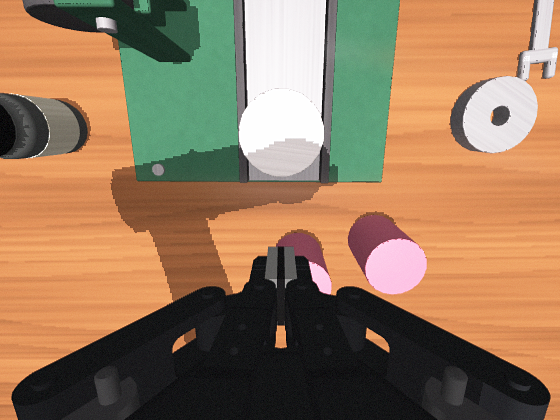

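Request:
{"fn": "send_rows", "kwargs": {
  "translation": [
    [0, 0.001, 0.025],
    [0, 0.001, 0.05],
    [0, 0.001, 0.075],
    [0, 0.001, 0.1],
    [0, 0.001, 0.12],
    [0, 0.001, 0.135],
    [0, 0.001, 0.139],
    [0, 0.001, 0.139]
  ],
  "yaw": [0, 0, 0, 0, 0, 0, 0, 0],
  "fingers": [255, 255, 255, 255, 255, 255, 255, 255]
}}

```text
clock: 7.6
position: [448.7, -68.3, 68.8]
ee_rot: [1.0, -0.006, -0.006, -0.002]
contact_force: [0.5, -1.1, -0.2]
gripper_width: 0.2
```

```bash
python3 - <<'E'
from h import *
print(inS(read_state()["position"]))
cv2.imwrite("pics/s6.png",cv2.resize(get_image("side")[80:330,150:450],None,fx=2.4,fy=2.4))
E
```

```text
[[-170.32274225    1.21302654   68.77160865]]
```

View pics/s6.png

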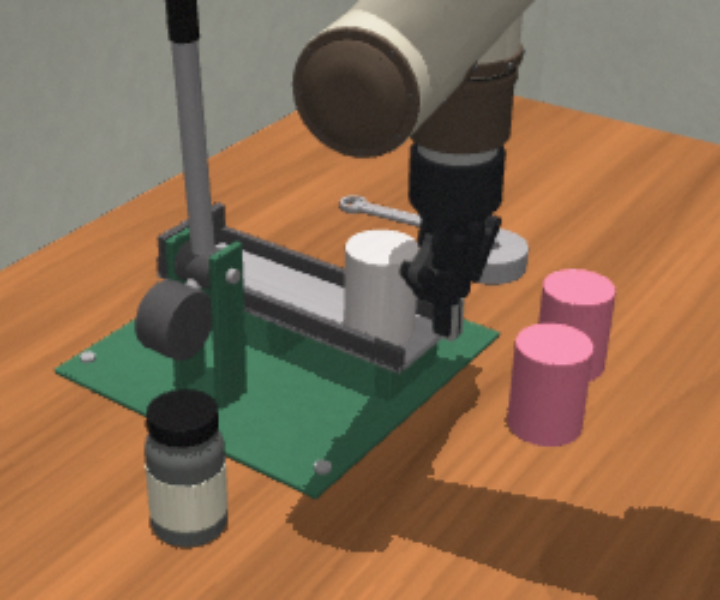

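```bash
python3 - <<'E'
from h import *
st=read_state();print(inS(st["position"]),st["ee_rot"])
cv2.imwrite("pics/s7.png",get_image("scene"));cv2.imwrite("pics/d7.png",get_image("side"))
E
```

```text
[[-169.91278386    1.19271481   69.30348666]] [ 0.99996641 -0.00610392 -0.00521222 -0.00166042]
```

View pics/s7.png

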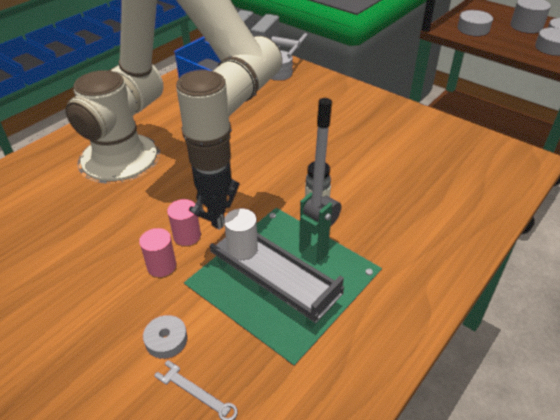

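View pics/d7.png

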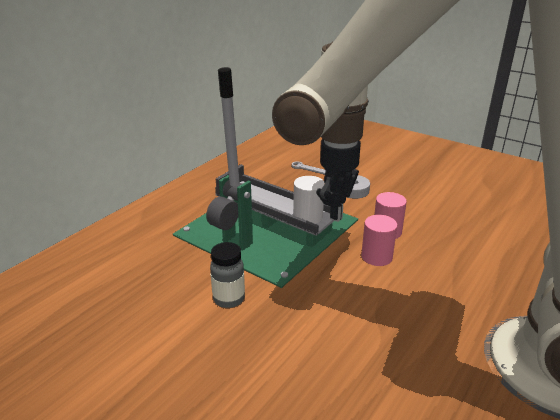

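```bash
python3 - <<'E'
from h import *
np.set_printoptions(precision=1,suppress=True)
a,b=cam("scene"),cam("side")
def tri(p,q):
    o1,d1=ray(a,p);o2,d2=ray(b,q);d1=d1[0]/np.linalg.norm(d1);d2=d2[0]/np.linalg.norm(d2)
    t=np.linalg.lstsq(np.c_[d1,-d2],o2-o1,rcond=None)[0]
    P,Q=o1+t[0]*d1,o2+t[1]*d2; return (P+Q)/2,np.linalg.norm(P-Q)
print(tri((266,60),(299,118)))
# cap on side: rays for centre and rim; at plane y=c
o,d=ray(b,[(299,118),(299,143),(299,92),(275,113),(323,123)])
for y in (60,80,100,130,160): print(y,(o+d*((y-o[1])/d[:,1])[:,None]).tolist().__str__()[:400])
# column top in scene, at tool xy
o,d=ray(a,[(202,80),(210,150),(205,135)]); 
for z in (150,200,250,300,350,400): print(z,(o+d*((z-o[2])/d[:,2])[:,None]).round(0).tolist())
print(tri((323,105),(225,72)))
E
```

```text
(array([415.4, 134.7, 364.4]), np.float64(9.96110927639165))
60 [[458.34539595328926, 60.0, 330.89514872974735], [457.3279953778324, 60.0, 286.22739790980813], [459.34960092179875, 60.0, 374.98356226872545], [507.10927874643465, 60.0, 328.83331009643064], [412.42180977562344, 60.0, 332.8368937003689]]
80 [[445.2755471831007, 80.0, 340.43563601931487], [444.2883066503929, 80.0, 297.09202566747854], [446.24998328228804, 80.0, 383.21708308987263], [492.59386288582954, 80.0, 338.43491897647357], [400.71332972855197, 80.0, 342.31981948197733]]
100 [[432.205698412912, 100.0, 349.97612330888245], [431.2486179229533, 100.0, 307.9566534251489], [433.1503656427772, 100.0, 391.45060391101987], [478.07844702522453, 100.0, 348.0365278565164], [389.00484968148055, 100.0, 351.8027452635858]]
130 [[412.6009252576291, 130.0, 364.28685424323373], [411.689084831794, 130.0, 324.2535950616544], [413.5009391835111, 130.0, 403.8008851427407], [456.30532323431686, 130.0, 362.4389411765808], [371.44212961087334, 130.0, 366.0271339359985]]
160 [[392.99615210234623, 160.0, 378.59758517758496], [392.1295517406347, 160.0, 340.55053669815993], [393.8515127242449, 160.0, 416.1511663744616], [434.53219944340924, 160.0, 376.8413544966451], [353.8794095402662, 160.0, 380.25152260841116]]
150 [[85.0, 253.0, 150.0], [325.0, 43.0, 150.0], [274.0, 77.0, 150.0]]
200 [[153.0, 194.0, 200.0], [376.0, -1.0, 200.0], [329.0, 30.0, 200.0]]
250 [[221.0, 135.0, 250.0], [428.0, -46.0, 250.0], [384.0, -16.0, 250.0]]
300 [[289.0, 76.0, 300.0], [479.0, -90.0, 300.0], [439.0, -63.0, 300.0]]
350 [[357.0, 17.0, 350.0], [530.0, -134.0, 350.0], [493.0, -109.0, 350.0]]
400 [[425.0, -41.0, 400.0], [581.0, -179.0, 400.0], [548.0, -156.0, 400.0]]
(array([620.5,  53.8, 378.5]), np.float64(0.01923224690238488))
```

```bash
python3 - <<'E'
import cv2
a=cv2.imread("pics/s7.png")[0:240,130:330];b=cv2.imread("pics/d7.png")[30:230,220:420]
cv2.imwrite("pics/s7c.png",cv2.resize(a,None,fx=2.5,fy=2.5,interpolation=3));cv2.imwrite("pics/d7c.png",cv2.resize(b,None,fx=3,fy=3,interpolation=3))
E
```

```text
(no output)
```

View pics/s7c.png

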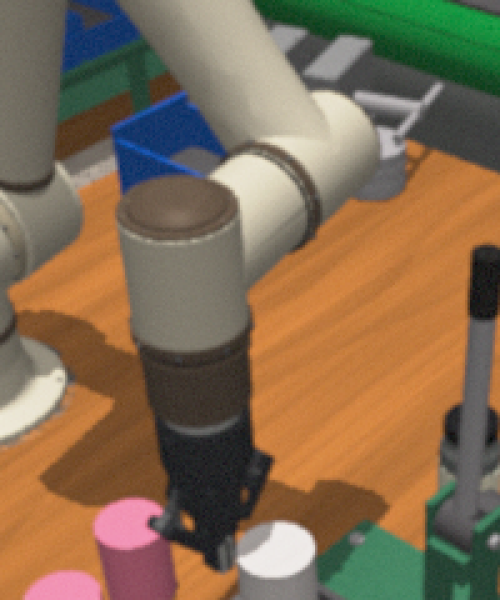

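View pics/d7c.png

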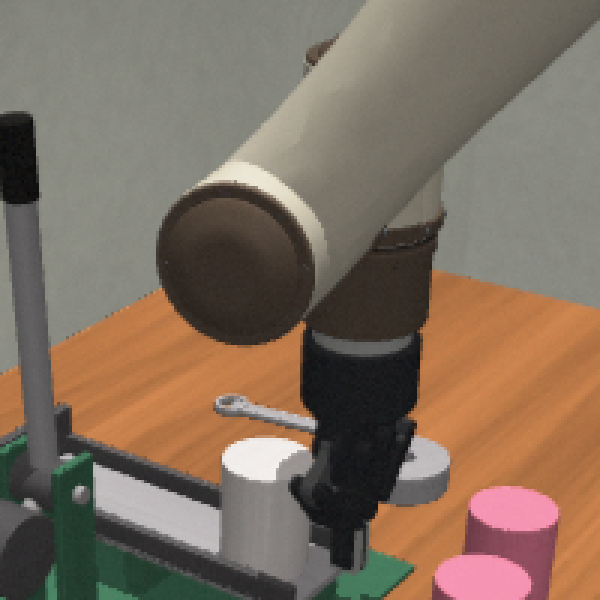

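```bash
python3 - <<'E'
from h import *
np.set_printoptions(precision=1,suppress=True)
a,b=cam("scene"),cam("side")
d=np.array([-np.sin(.205),np.cos(.205),0]); T=np.array([448.7,-68.3,69]); n=np.cross(d,ez)
# exact tilt small ignored
o,r=ray(b,[(299,117.3)]); t=((T-o)@n)/(r[0]@n); P=o+t*r[0]; s=(P-T)@d; print("cap",P,"s",s,"above TCP",P[2]-69)
zc=((P-b[2])@b[1])[2]; print("R",27.5*zc/519, 26.3*zc/519)
Rr=27*zc/519
for R_ in (Rr,):
  th=np.linspace(0,2*np.pi,13)[:-1]; c=P+R_*(np.cos(th)[:,None]*np.cross(d,ez)+np.sin(th)[:,None]*ez)
  I=cv2.imread("pics/s7.png");J=cv2.imread("pics/d7.png")
  for q in proj(a,c): cv2.circle(I,tuple(int(round(k)) for k in q),1,(0,0,255),-1)
  for q in proj(b,c): cv2.circle(J,tuple(int(round(k)) for k in q),1,(0,0,255),-1)
  cv2.imwrite("pics/cap.png",np.hstack([cv2.resize(I[0:200,150:330],None,fx=2,fy=2),cv2.resize(J[30:230,220:400],None,fx=2,fy=2)]))
# net offset from J1 and tcp
print("net offset", T[:2]@d[:2])
E
```

```text
cap [405.1 141.6 370.9] s 214.36015852783612 above TCP 301.8773506999638
R 39.78350239255636 38.047495015426634
net offset -158.21044989195607
```

View pics/cap.png

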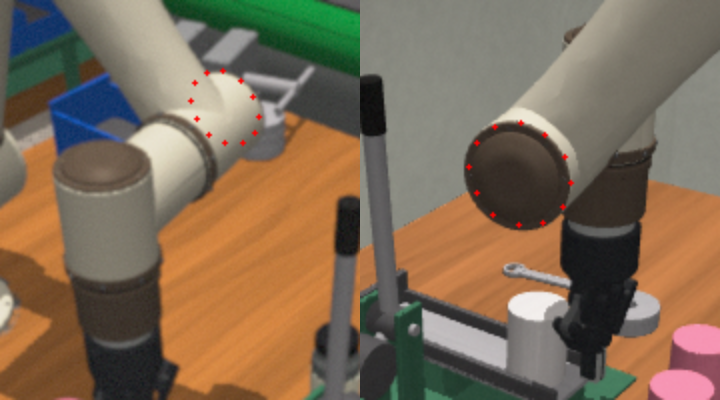

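```bash
python3 - <<'E'
from h import *
I=cv2.imread("pics/s4.png"); I=cv2.resize(I,None,fx=.5,fy=.5,interpolation=cv2.INTER_NEAREST)
D=cv2.imread("pics/d4.png")
cv2.imwrite("pics/g4.png",np.hstack([cv2.resize(I[0:150,60:170],None,fx=4,fy=4,interpolation=3),cv2.resize(D[0:75,250:335],None,fx=4,fy=4,interpolation=3)[:600].copy() if 0 else cv2.copyMakeBorder(cv2.resize(D[0:75,250:335],None,fx=4,fy=4,interpolation=3),0,300,0,0,0)]))
E
```

```text
(no output)
```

View pics/g4.png

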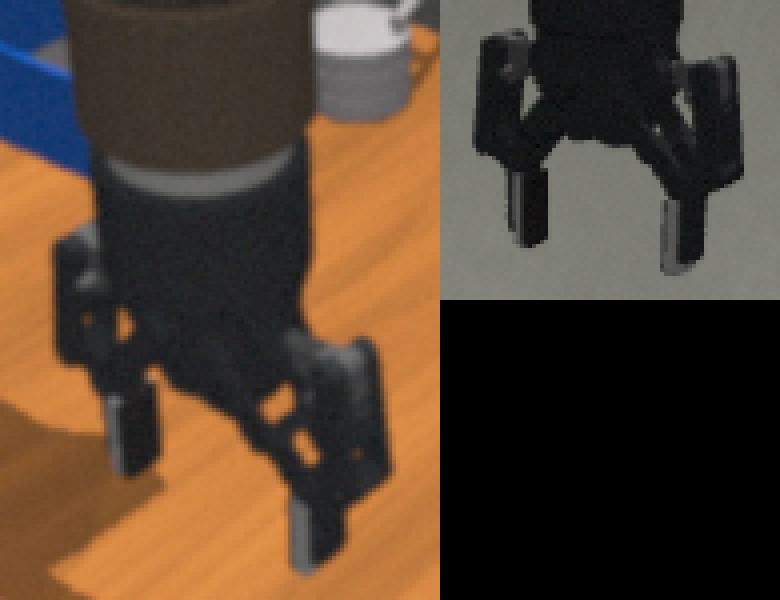

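```bash
python3 - <<'E'
from h import *
np.set_printoptions(precision=1,suppress=True)
def ony(c,px,y):
    o,d=ray(c,px); return o+d*((y-o[1])/d[:,1])[:,None]
a,b=cam("scene"),cam("side")
T=np.array([619.3,-146,332.1])
f=lambda p:(190+p[0]/4,50+p[1]/4)
pts={"linkbot":(388,475),"linkmid":(388,440),"linktop":(378,350),"padback bottom":(345,545),"padback top":(343,500),"padfront bottom":(310,575)}
for k,p in pts.items(): print("scene",k,[ (ony(a,[f(p)],y)-T)[0][[0,2]] for y in (-157,-146,-135)])
g=lambda p:(250+(p[0]-440)/4,p[1]/4)
pts={"F linkbot":(476,150),"F linktop":(484,40),"F padback bot":(508,230),"F pad bottom":(528,247),"R linkbot":(743,180),"R linktop":(735,60),"R padback bot":(704,255),"R tip":(680,272)}
for k,p in pts.items(): print("side",k,[ (ony(b,[g(p)],y)-T)[0][[0,2]] for y in (-157,-146,-135)])
E
```

```text
scene linkbot [array([91. , 83.9]), array([82.1, 72.5]), array([73.3, 61.1])]
scene linkmid [array([91. , 99.1]), array([82.1, 88.1]), array([73.3, 77. ])]
scene linktop [array([ 86.8, 134.2]), array([ 77.8, 124.1]), array([ 68.9, 113.9])]
scene padback bottom [array([71.1, 41.5]), array([61.7, 29. ]), array([52.4, 16.6])]
scene padback top [array([70.5, 62.3]), array([61.2, 50.3]), array([51.8, 38.4])]
scene padfront bottom [array([53.7, 17.3]), array([43.9,  4.3]), array([34.1, -8.8])]
side F linkbot [array([86.3, 53.1]), array([77.8, 56.4]), array([69.3, 59.7])]
side F linktop [array([ 79.6, 109.6]), array([ 71.2, 112.2]), array([ 62.8, 114.8])]
side F padback bot [array([65.7, 13.8]), array([57.5, 17.6]), array([49.3, 21.4])]
side F pad bottom [array([52.5,  6.8]), array([44.5, 10.6]), array([36.4, 14.5])]
side R linkbot [array([-78. ,  60.2]), array([-84.5,  63.4]), array([-90.9,  66.6])]
side R linktop [array([-70.6, 115.6]), array([-77.2, 118.1]), array([-83.7, 120.7])]
side R padback bot [array([-57.3,  20.1]), array([-64. ,  23.8]), array([-70.8,  27.5])]
side R tip [array([-43.4,   9.1]), array([-50.3,  13. ]), array([-57.2,  16.8])]
```

Before pushing I checked the arm's geometry. The lateral wrist link (about 300 mm above the TCP, reaching about 214 mm to +y, radius about 41 mm) would hit the raised bar if the tool stayed low past x_s ≈ -40. So I'll push in three stages:
1. Push with the shut fingers.
2. Push with the jaws along x, using the front finger's outer side.
3. Raise the link over the bar and finish from the far side with the rear finger.

The first push starts now.

Request:
{"fn": "send_rows", "kwargs": {
  "translation": [
    [0.015, 0.001, -0.003],
    [0.03, 0.001, -0.003],
    [0.045, 0.001, -0.003],
    [0.06, 0.001, -0.003],
    [0.075, 0.001, -0.003],
    [0.09, 0.001, -0.003],
    [0.1, 0.001, -0.003],
    [0.1, 0.001, -0.003],
    [0.1, 0.001, -0.003]
  ],
  "yaw": [0, 0, 0, 0, 0, 0, 0, 0, 0],
  "fingers": [255, 255, 255, 255, 255, 255, 255, 255, 255]
}}

```text
clock: 8.65
position: [549.1, -70.7, 72.1]
ee_rot: [1.0, -0.006, -0.004, -0.002]
contact_force: [-0.5, 0.2, 0.5]
gripper_width: -0.4
```

```bash
cat >> h.py <<'E'
def blanktop(im,cs,lo=(185,150),hi=(340,300)):
    m=(cv2.cvtColor(im,cv2.COLOR_BGR2GRAY)>215).astype(np.uint8)*255
    k=np.zeros_like(m);k[lo[1]:hi[1],lo[0]:hi[0]]=255;m&=k
    m=cv2.morphologyEx(m,cv2.MORPH_OPEN,np.ones((5,5)))
    out=[]
    for c in cv2.findContours(m,0,2)[0]:
        if cv2.contourArea(c)>120 and len(c)>5:
            e=cv2.fitEllipse(c); out.append((np.round(e[0],1),np.round(e[1],1),inS(onz(cs,[e[0]],134))[0].round(1)))
    return out
E
python3 - <<'E'
from h import *
st=read_state();print(inS(st["position"]).round(1),st["ee_rot"].round(4),st["contact_force"].round(1))
im=get_image("scene");cv2.imwrite("pics/s8.png",im);print(blanktop(im,cam("scene")))
d=get_image("side");cv2.imwrite("pics/c8.png",np.hstack([cv2.resize(im[60:300,150:350],None,fx=2,fy=2),cv2.resize(d[60:300,200:400],None,fx=2,fy=2)]))
E
```

```text
[[-69.9   0.3  72.1]] [ 1.     -0.0064 -0.0043 -0.002 ] [-0.5  0.2  0.5]
[(array([277.2, 240.3]), array([ 9.8, 20.1]), array([ -5.5,   5.2, 134. ]))]
```

View pics/c8.png

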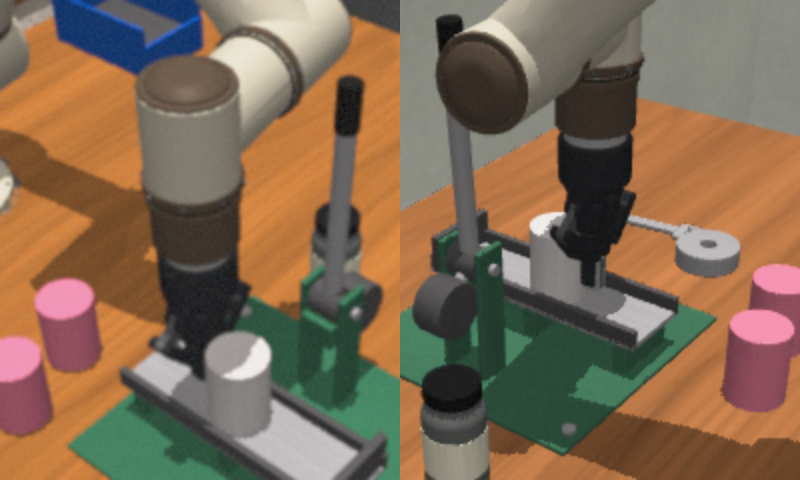

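```bash
python3 - <<'E'
from h import *
print(inS(onz(cam("scene"),[(269,237.5)],134)).round(1))
im=cv2.imread("pics/s8.png");cv2.imwrite("pics/c8b.png",cv2.resize(im[210:290,235:305],None,fx=7,fy=7,interpolation=3))
E
```

```text
[[-22.5   0.7 134. ]]
```

View pics/c8b.png

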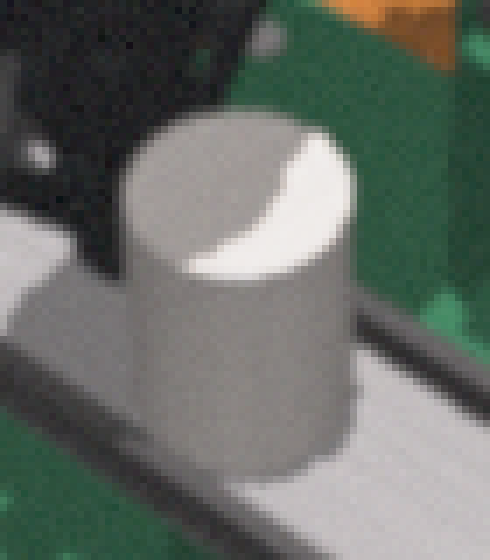

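Request:
{"fn": "send_rows", "kwargs": {
  "translation": [
    [0.008, 0, 0],
    [0.016, 0, 0],
    [0.022, 0, 0],
    [0.025, 0, 0],
    [0.025, 0, 0],
    [0.025, 0, 0]
  ],
  "yaw": [0, 0, 0, 0, 0, 0],
  "fingers": [255, 255, 255, 255, 255, 255]
}}

```text
clock: 9.35
position: [574.6, -71.0, 71.8]
ee_rot: [1.0, -0.006, -0.004, -0.002]
contact_force: [-1.5, -1.5, 2.2]
gripper_width: -0.2
```

```bash
python3 - <<'E'
from h import *
st=read_state();print(inS(st["position"]).round(1),st["ee_rot"].round(4),st["contact_force"].round(1),st["joints"].round(3))
im=get_image("scene");cv2.imwrite("pics/s9.png",im)
d=get_image("side");cv2.imwrite("pics/d9.png",d);cv2.imwrite("pics/c9.png",np.hstack([cv2.resize(im[20:290,190:390],None,fx=2,fy=2),cv2.resize(d[20:290,180:380],None,fx=2,fy=2)]))
E
```

```text
[[-44.4   0.3  71.8]] [ 1.     -0.0062 -0.0037 -0.0019] [-1.5 -1.5  2.2] [ 0.154  0.472 -0.298 -0.007 -0.808  1.409]
```

View pics/c9.png

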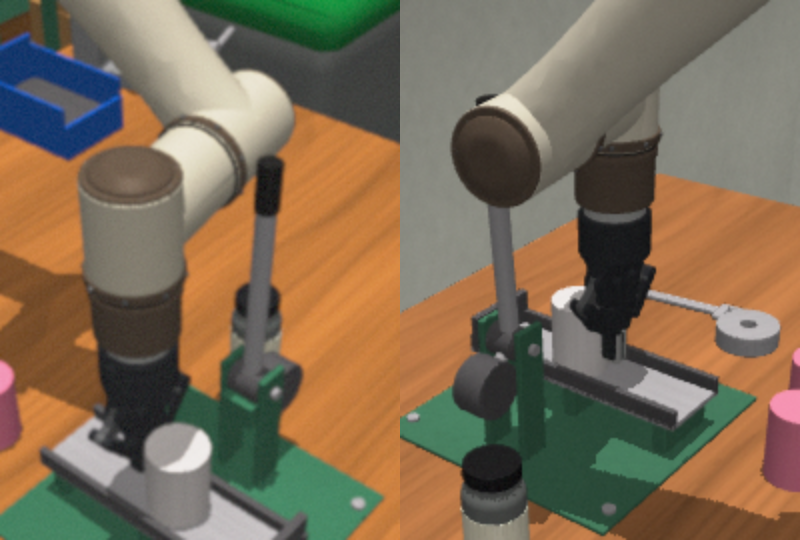

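Request:
{"fn": "send_rows", "kwargs": {
  "translation": [
    [-0.015, 0, 0],
    [-0.03, 0, -0.005],
    [-0.045, 0, -0.02],
    [-0.06, 0, -0.035],
    [-0.075, 0, -0.05],
    [-0.075, 0, -0.05],
    [-0.075, 0, -0.05],
    [-0.075, 0, -0.05],
    [-0.075, 0, -0.05],
    [-0.075, 0, -0.05],
    [-0.075, 0, -0.05],
    [-0.075, 0, -0.05]
  ],
  "yaw": [0, 8, 16, 24, 32, 40, 48, 56, 64, 72, 80, 88],
  "fingers": [255, 255, 200, 150, 100, 50, 0, 0, 0, 0, 0, 0]
}}

```text
clock: 10.65
position: [500.9, -70.0, 122.5]
ee_rot: [0.713, -0.701, -0.003, 0.0]
contact_force: [0.2, -0.3, 0.2]
gripper_width: 85.4
```

Request:
{"fn": "send_rows", "kwargs": {
  "translation": [
    [0, 0, 0],
    [0, 0, 0]
  ],
  "yaw": [2, 2],
  "fingers": [0, 0]
}}

```text
clock: 10.85
position: [501.7, -69.8, 122.7]
ee_rot: [-0.701, 0.713, 0.003, 0.001]
contact_force: [0.5, -0.1, -0.1]
gripper_width: 85.4
```

```bash
python3 - <<'E'
from h import *
st=read_state();print(inS(st["position"]).round(1),R.from_quat(st["ee_rot"]).as_matrix().round(3).tolist())
im=get_image("scene");cv2.imwrite("pics/s10.png",im);print(blanktop(im,cam("scene")))
d=get_image("side");cv2.imwrite("pics/c10.png",np.hstack([cv2.resize(im[80:300,190:350],None,fx=2.5,fy=2.5),cv2.resize(d[80:300,220:380],None,fx=2.5,fy=2.5)]))
E
```

```text
[[-117.3    0.5  122.7]] [[-0.018, -1.0, -0.003], [-1.0, 0.018, 0.004], [-0.004, 0.003, -1.0]]
[(array([278.4, 243.6]), array([22.9, 31.5]), array([1.90e+00, 1.00e-01, 1.34e+02]))]
```

View pics/c10.png

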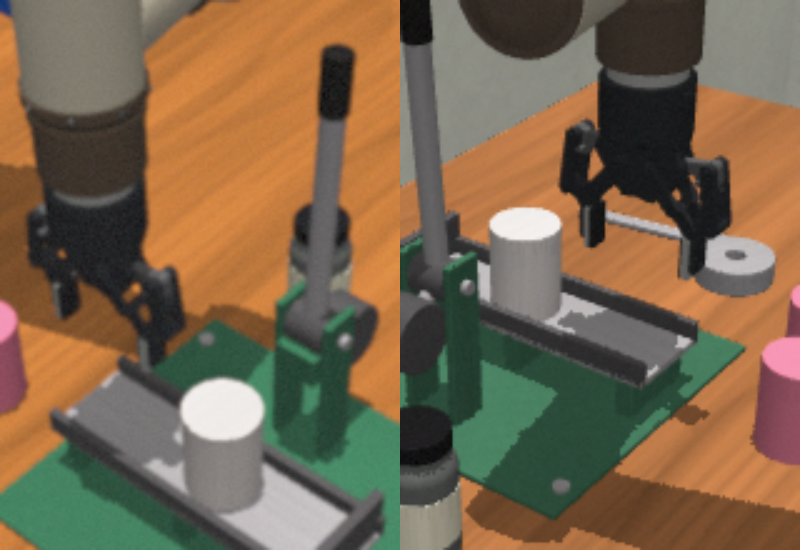

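Request:
{"fn": "send_rows", "kwargs": {
  "translation": [
    [0, 0.005, 0.02],
    [0, 0.005, 0.04],
    [0, 0.005, 0.06],
    [0, 0.005, 0.072],
    [0, 0.005, 0.078],
    [0, 0.005, 0.078],
    [0, 0.005, 0.078]
  ],
  "yaw": [0, 0, 0, 0, 0, 0, 0],
  "fingers": [0, 0, 0, 0, 0, 0, 0]
}}

```text
clock: 11.65
position: [496.7, -69.4, 45.1]
ee_rot: [-0.701, 0.713, 0.002, 0.001]
contact_force: [-0.2, -0.6, -0.7]
gripper_width: 85.6
```

```bash
python3 - <<'E'
from h import *
st=read_state();print(inS(st["position"]).round(1),st["contact_force"].round(1))
im=get_image("scene");cv2.imwrite("pics/s11.png",im);print(blanktop(im,cam("scene")))
d=get_image("side");cv2.imwrite("pics/d11.png",d);cv2.imwrite("pics/c11.png",np.hstack([cv2.resize(im[100:280,200:330],None,fx=3,fy=3),cv2.resize(d[100:280,220:350],None,fx=3,fy=3)]))
E
```

```text
[[-122.3    0.9   45.1]] [-0.2 -0.6 -0.7]
[(array([278.5, 243.6]), array([22.9, 31.4]), array([2.00e+00, 1.00e-01, 1.34e+02]))]
```

View pics/c11.png

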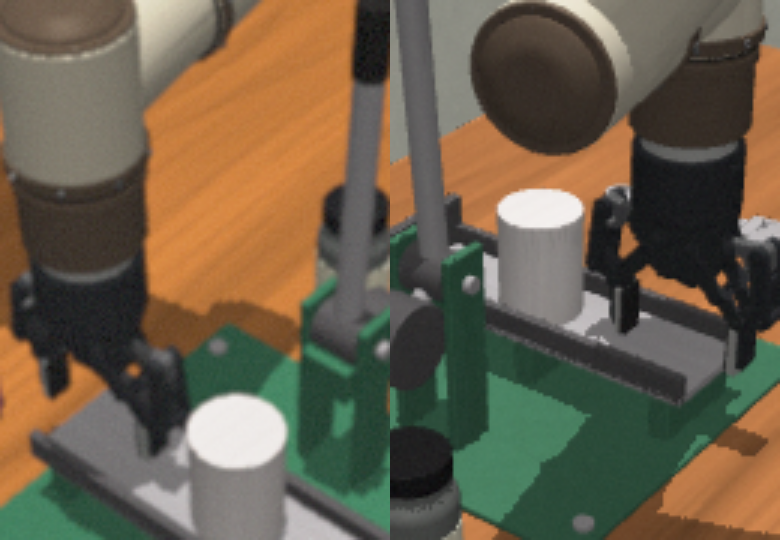

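```bash
python3 - <<'E'
from h import *
b=cam("side")
o,d=ray(b,[(289.3,188.3),(294.5,163),(300,210.5)])
for y in (-75,-62): print(inS(o+d*((y-o[1])/d[:,1])[:,None]).round(1).tolist())
E
```

```text
[[-51.0, -3.7, 100.1], [-63.5, -3.9, 164.7], [-79.8, -4.2, 53.9]]
[[-60.1, 9.1, 108.9], [-72.3, 9.0, 172.5], [-88.4, 8.7, 63.5]]
```

Request:
{"fn": "send_rows", "kwargs": {
  "translation": [
    [0, -0.006, 0.004],
    [0, -0.012, 0.004],
    [0, -0.018, 0.004],
    [0, -0.026, 0.004],
    [0, -0.04, 0.004],
    [0, -0.07, 0.004],
    [0, -0.074, 0.004],
    [0, -0.074, 0.004],
    [0, -0.074, 0.004],
    [0, -0.074, 0.004]
  ],
  "yaw": [0, 0, 0, 0, 0, 0, 0, 0, 0, 0],
  "fingers": [0, 0, 0, 0, 0, 0, 0, 0, 0, 0]
}}

```text
clock: 12.75
position: [569.9, -70.5, 41.2]
ee_rot: [-0.701, 0.713, 0.003, 0.001]
contact_force: [-0.5, 0.2, 0.2]
gripper_width: 85.6
```

```bash
python3 - <<'E'
from h import *
st=read_state();print(inS(st["position"]).round(1),st["contact_force"].round(1))
im=get_image("scene");cv2.imwrite("pics/s12.png",im);print(blanktop(im,cam("scene")))
d=get_image("side");cv2.imwrite("pics/d12.png",d);cv2.imwrite("pics/c12.png",np.hstack([cv2.resize(im[40:320,200:380],None,fx=2,fy=2),cv2.resize(d[40:320,180:360],None,fx=2,fy=2)]))
E
```

```text
[[-49.1   0.8  41.2]] [-0.5  0.2  0.2]
[(array([305.6, 260.6]), array([24.4, 32.6]), array([ 68.2,  -0.6, 134. ]))]
```

View pics/c12.png

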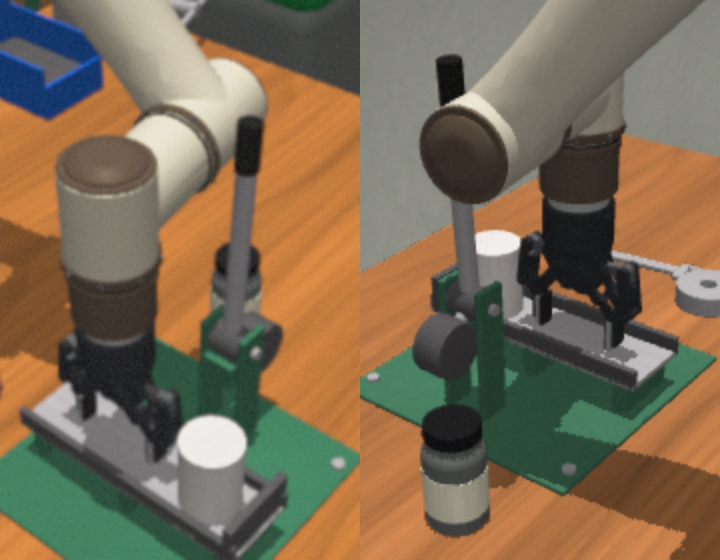

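The blank glided to x_s ≈ 68, upright (scene 306,261). Now I raise the link above the bar tip and cross to the far side.

Request:
{"fn": "send_rows", "kwargs": {
  "translation": [
    [0, 0, -0.03],
    [0, 0, -0.06],
    [0, 0, -0.09],
    [0, 0, -0.118],
    [-0.004, -0.015, -0.118],
    [-0.01, -0.035, -0.118],
    [-0.015, -0.06, -0.118],
    [-0.02, -0.085, -0.118],
    [-0.026, -0.11, -0.118],
    [-0.033, -0.13, -0.118],
    [-0.033, -0.133, -0.118],
    [-0.033, -0.133, -0.118]
  ],
  "yaw": [0, 0, 0, 0, 0, 0, 0, 0, 0, 0, 0, 0],
  "fingers": [0, 0, 0, 0, 0, 0, 0, 0, 0, 0, 0, 0]
}}

```text
clock: 14.05
position: [703.5, -40.1, 158.6]
ee_rot: [-0.701, 0.713, 0.003, 0.0]
contact_force: [-0.5, 0.5, 0.6]
gripper_width: 85.3
```

```bash
python3 - <<'E'
from h import *
st=read_state();print(inS(st["position"]).round(1),st["contact_force"].round(1),st["joints"].round(3))
im=get_image("scene");cv2.imwrite("pics/s13.png",im)
d=get_image("side");cv2.imwrite("pics/d13.png",d);cv2.imwrite("pics/w13.png",get_image("wrist"))
cv2.imwrite("pics/c13.png",np.hstack([cv2.resize(im[20:320,200:390],None,fx=2,fy=2),cv2.resize(d[20:320,150:340],None,fx=2,fy=2)]))
E
```

```text
[[ 84.   33.1 158.6]] [-0.5  0.5  0.6] [ 0.17   0.572  0.135 -0.006 -1.136 -0.183]
```

View pics/c13.png

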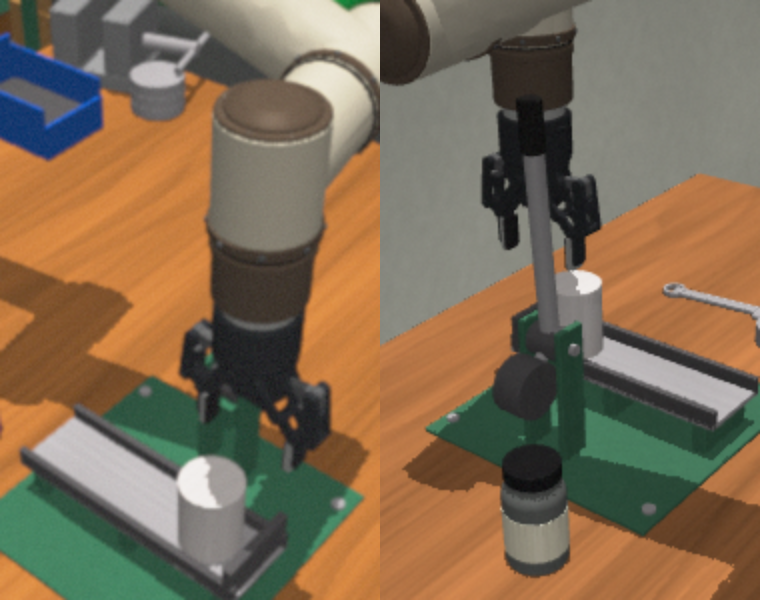

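View pics/w13.png

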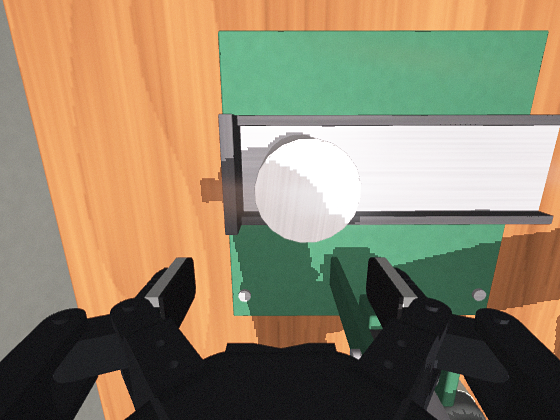

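```bash
python3 - <<'E'
from h import *
a=cam("scene")
d=np.array([-np.sin(.205),np.cos(.205),0]); T=np.array([448.7,-68.3,370.9]); f=np.array([d[1],-d[0],0])
I=cv2.resize(cv2.imread("pics/s7.png")[0:200,180:330],None,fx=4,fy=4,interpolation=3)
for s,col in ((110,(255,0,0)),(120,(0,255,0)),(130,(0,0,255)),(140,(255,0,255)),(172,(0,255,255)),(214,(255,255,0))):
    th=np.linspace(0,2*np.pi,60); c=T+s*d+42*(np.cos(th)[:,None]*f+np.sin(th)[:,None]*ez)
    for q in (proj(a,c)-[180,0])*4: cv2.circle(I,tuple(int(round(k)) for k in q),1,col,-1)
# forearm near edge line: s=130, forearm pitch up-back 30deg (J2-J3=.523)
for s,col in ((130,(0,0,255)),(120,(0,255,0))):
  for t in range(0,200,8):
    p=T+s*d+t*(-f*np.cos(.523)+ez*np.sin(.523)); q=(proj(a,p)[0]-[180,0])*4; cv2.circle(I,tuple(int(round(k)) for k in q),2,col,-1)
cv2.imwrite("pics/ring.png",I[:600,:600])
st=read_state(); w=cam("wrist",st)
im=cv2.imread("pics/w13.png")
print(inS(onz(w,[(307,190),(359,190),(255,190)],134)).round(1))
E
```

```text
[[ 67.8  -0.7 134. ]
 [ 36.9  -0.6 134. ]
 [ 98.7  -0.8 134. ]]
```

View pics/ring.png

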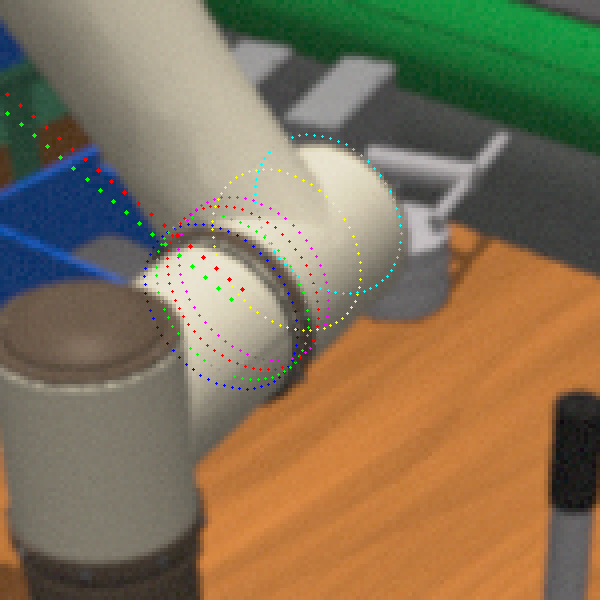

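```bash
python3 - <<'E'
import cv2,numpy as np
d=cv2.imread("pics/d13.png");s=cv2.imread("pics/s13.png")
cv2.imwrite("pics/z1.png",cv2.resize(d[0:200,130:400],None,fx=2.9,fy=2.9,interpolation=3))
cv2.imwrite("pics/z2.png",cv2.resize(s[0:190,240:500],None,fx=3,fy=3,interpolation=3))
E
```

```text
(no output)
```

View pics/z1.png

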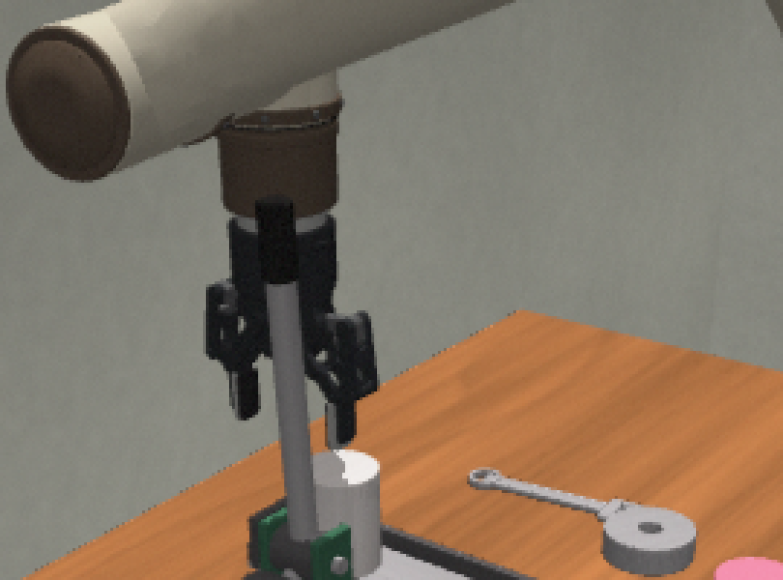

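View pics/z2.png

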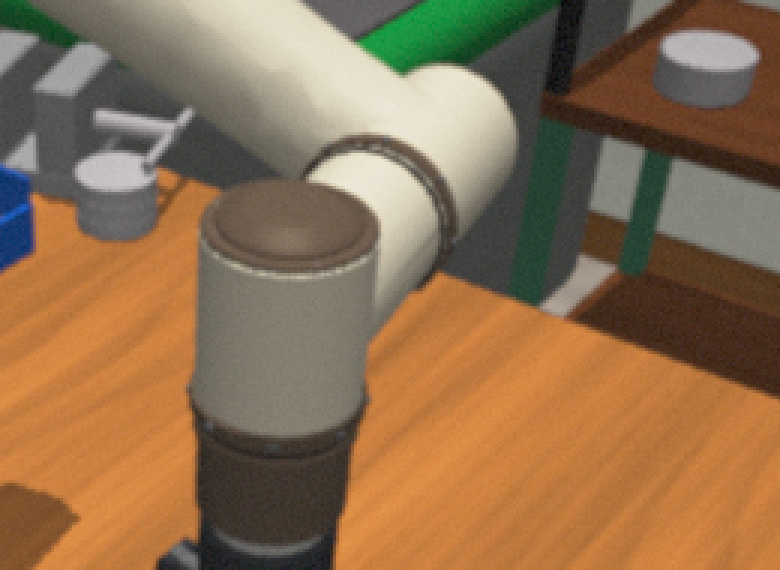

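```bash
python3 - <<'E'
from h import *
np.set_printoptions(precision=1,suppress=True)
a,b=cam("scene"),cam("side")
print("cams",a[2],b[2])
J1=.170; d=np.array([-np.sin(J1),np.cos(J1),0]); f=np.array([np.cos(J1),np.sin(J1),0])
T=np.array([703.5,-40.1,158.6])
def dist_line(c,px,P,u):  # distance between ray and axis line
    o,r=ray(c,[px]); r=r[0]/np.linalg.norm(r[0]); n=np.cross(r,u); n/=np.linalg.norm(n); 
    w=o-P; D=w@n
    # param on axis
    A=np.c_[r,-u]; t=np.linalg.lstsq(A,P-o,rcond=None)[0]; return D,t[1],(o+t[0]*r-T)
s=lambda p:(240+p[0]/3,p[1]/3)
v=lambda p:(130+p[0]/2.9,p[1]/2.9)
print("column edges scene",[dist_line(a,s(p),T,ez) for p in ((197,330),(372,330))])
print("column edges side",[dist_line(b,v(p),T,ez) for p in ((220,180),(337,180))])
# cap centre from side, vertical plane thru tool & d
o,r=ray(b,[v((69,103))]);n=f; t=((T-o)@n)/(r[0]@n);P=o+t*r[0]; print("cap s",(P-T)@d,"dz",P[2]-T[2])
ax=T+np.array([0,0,302.]) 
for p in ((378,330),(410,290),(430,275),(455,240),(437,200),(515,150)): print("stub scene",p,dist_line(a,s(p),ax,d))
for p in ((330,160),(350,140)): print("stub top",p,dist_line(a,s(p),ax,d))
for p in ((8,90),(80,180),(60,27),(130,110)): print("cap side",p,dist_line(b,v(p),ax,d))
E
```

```text
cams [1061.  -593.4  868.6] [ 17.5 734.7 652.7]
column edges scene [(np.float64(-40.67472579491039), np.float64(289.12700131655725), array([-32.7, -24.1, 289.1])), (np.float64(43.62896217937839), np.float64(294.70023819550926), array([ 38.1,  21.2, 294.7]))]
column edges side [(np.float64(-36.90583363702979), np.float64(204.00222312084097), array([ 26.7,  25.4, 204. ])), (np.float64(43.236930577004046), np.float64(201.07522217473934), array([-33.5, -27.3, 201.1]))]
cap s 208.66037518164742 dz 298.89818272230866
stub scene (378, 330) (np.float64(42.15349752951269), np.float64(33.91067330134258), array([ 31.2,  39.8, 282.6]))
stub scene (410, 290) (np.float64(41.97036802092089), np.float64(76.21414208727708), array([ 23.8,  81.4, 282.7]))
stub scene (430, 275) (np.float64(45.12455583918759), np.float64(96.81867637922356), array([ 23.2, 102.2, 281.5]))
stub scene (455, 240) (np.float64(43.80004373291385), np.float64(136.01394116249548), array([ 15.4, 140.6, 282. ]))
stub scene (437, 200) (np.float64(22.530954617198205), np.float64(156.50489920656983), array([ -7.2, 157.6, 290.8]))
stub scene (515, 150) (np.float64(38.07076286806273), np.float64(245.91293114287575), array([ -8.4, 248.1, 284.2]))
stub top (330, 160) (np.float64(-33.89393752755029), np.float64(113.11516223650798), array([-46. , 106.9, 322.1]))
stub top (350, 140) (np.float64(-33.83717875475682), np.float64(139.11327252286134), array([-50.4, 132.5, 322.1]))
cap side (8, 90) (np.float64(13.116479603604233), np.float64(251.8553090865637), array([-38.6, 248.9, 314.5]))
cap side (80, 180) (np.float64(-42.06584983277702), np.float64(228.0424464230326), array([-55.2, 221.9, 263.4]))
cap side (60, 27) (np.float64(35.247153510829435), np.float64(196.50762612376656), array([-23.7, 195.3, 335.9]))
cap side (130, 110) (np.float64(-17.508110717301093), np.float64(162.77075876403893), array([-33.8, 159.4, 285.7]))
```

```bash
python3 - <<'E'
from h import *
b=cam("side");a=cam("scene"); v=lambda p:(130+p[0]/2.9,p[1]/2.9)
o,r=ray(b,[v((276,199)),v((257,203)),v((295,203)),v((285,283))]); 
print((o+r*((620.8-o[0])/r[:,0])[:,None]).round(1))
# forearm near edge: scene s13 z2 px edge lower-left line of forearm (0? ) points (200,140),(270,172)
J1=.17;d=np.array([-np.sin(J1),np.cos(J1),0]); f=np.array([np.cos(J1),np.sin(J1),0]);T=np.array([703.5,-40.1,158.6+299])
u=-f*np.cos(.437)+ez*np.sin(.437)
s=lambda p:(240+p[0]/3,p[1]/3)
for lat in (165,170,175):
  P=T+lat*d; out=[]
  for p in ((150,105),(200,135),(270,175),(300,3),(380,55)):
    o,r=ray(a,[s(p)]);r=r[0]/np.linalg.norm(r[0]);n=np.cross(r,u);n/=np.linalg.norm(n);out.append(round((o-P)@n,1))
  print(lat,out)
E
```

```text
[[620.8  52.5 384.2]
 [620.8  69.8 386.1]
 [620.8  35.  377.4]
 [620.8  48.3 329.7]]
165 [np.float64(-55.0), np.float64(-51.7), np.float64(-46.2), np.float64(35.1), np.float64(38.2)]
170 [np.float64(-57.9), np.float64(-54.5), np.float64(-49.1), np.float64(32.6), np.float64(35.8)]
175 [np.float64(-60.8), np.float64(-57.4), np.float64(-51.9), np.float64(30.2), np.float64(33.3)]
```

```bash
python3 - <<'E'
from h import *
from scipy.optimize import least_squares
a,b=cam("scene"),cam("side")
s=lambda p:(240+p[0]/3,p[1]/3); v=lambda p:(130+p[0]/2.9,p[1]/2.9)
obs=[(a,s((270,175)),-1),(a,s((200,135)),-1),(a,s((330,22)),1),(a,s((380,55)),1),(b,v((240,113)),0),(b,v((320,80)),0)]
J1=.17;d=np.array([-np.sin(J1),np.cos(J1),0]); f=np.array([np.cos(J1),np.sin(J1),0]);T=np.array([703.5,-40.1,158.6])
def D(c,px,P,u):
    o,r=ray(c,[px]);r=r[0]/np.linalg.norm(r[0]);n=np.cross(r,u);n/=np.linalg.norm(n);return (o-P)@n
for pitch in (.437,.40,.47):
  u=-f*np.cos(pitch)+ez*np.sin(pitch)
  def res(x):
    P=T+x[0]*d+x[1]*ez; return [abs(D(c,p,P,u))-x[2] for c,p,_ in obs]
  r=least_squares(res,[165,300,42]);print(pitch,r.x.round(1),np.round(r.fun,1))
I=cv2.imread("pics/d13.png");I=cv2.resize(I[0:200,130:400],None,fx=2.9,fy=2.9,interpolation=3)
E
```

```text
0.437 [153.4 299.6  42.7] [-2.7  2.7 -0.9  0.9 -0.9  0.9]
0.4 [152.8 302.9  42.4] [-2.   2.  -0.3  0.3  0.1 -0.1]
0.47 [153.9 296.5  42.9] [-3.3  3.3 -1.3  1.3 -1.8  1.9]
```

The forearm fit gives radius 43 mm with its centre 153 mm lateral. That leaves too little clearance for a straight descent, so I'll yaw 20° and stand further left.

Request:
{"fn": "send_rows", "kwargs": {
  "translation": [
    [-0.005, 0.002, 0],
    [-0.01, 0.004, 0],
    [-0.015, 0.006, 0],
    [-0.015, 0.006, 0],
    [-0.015, 0.006, 0]
  ],
  "yaw": [-7, -14, -20, -20, -20],
  "fingers": [0, 0, 0, 0, 0]
}}

```text
clock: 14.7
position: [696.8, -25.6, 160.1]
ee_rot: [0.814, -0.581, -0.002, -0.001]
contact_force: [0.8, 0.5, 0.1]
gripper_width: 85.2
```

```bash
cat >> h.py <<'E'
def clear(tcp,J1,pitch):
    "min gap of raised bar's upper part to stub and forearm"
    d=np.array([-np.sin(J1),np.cos(J1),0]); f=np.array([np.cos(J1),np.sin(J1),0]); ax=np.array(tcp)+[0,0,300]
    out=[]
    for ytip in (53,60):
        g1=g2=1e9
        for z in np.arange(300,386,5):
            y=48+(ytip-48)*(z-135)/250; r=12 if z>=335 else 10
            for th in np.linspace(0,2*np.pi,24):
                p=np.array([620.8+r*np.cos(th),y+r*np.sin(th),z])-ax
                if -20<p@d<215: g1=min(g1,np.hypot(p@f,p[2])-43)
                u=-f*np.cos(pitch)+ez*np.sin(pitch); q=p-153*d
                if q@u>0: g2=min(g2,np.linalg.norm(q-(q@u)*u)-43)
        out.append((round(g1,1),round(g2,1)))
    return out
E
python3 - <<'E'
from h import *
st=read_state();print(inS(st["position"]).round(1),st["joints"].round(3),R.from_quat(st["ee_rot"]).as_matrix()[:2,:2].round(3).tolist())
for xs,ys,T in ((78,48,86),(82,48,86),(84,48,84),(90,48,86),(84,33,86),(95,40,86),(105,25,86),(110,33,86)):
    P=S(xs,ys,T); J=np.arcsin(158.2/np.hypot(*P[:2]))+np.arctan2(P[1],P[0]); print(xs,ys,T,round(J,3),clear(P,J,.437),clear(P,J,.35))
im=get_image("wrist");cv2.imwrite("pics/w14.png",im)
w=cam("wrist",st)
# pad corner predicted
M=R.from_quat(st["ee_rot"]).as_matrix()
for sx in (-11,11): print("pad corner",inS(st["position"]+M@np.array([sx,42.8,0])).round(1))
E
```

```text
[[ 77.1  47.5 160.1]] [ 0.192  0.558  0.113 -0.006 -1.128  0.14 ] [[0.324, -0.946], [-0.946, -0.324]]
78 48 86 0.193 [(np.float64(5.6), np.float64(13.0)), (np.float64(4.2), np.float64(6.7))] [(np.float64(5.6), np.float64(11.0)), (np.float64(4.2), np.float64(4.6))]
82 48 86 0.191 [(np.float64(9.6), np.float64(13.2)), (np.float64(8.3), np.float64(7.0))] [(np.float64(9.6), np.float64(10.9)), (np.float64(8.3), np.float64(4.5))]
84 48 84 0.191 [(np.float64(11.6), np.float64(12.4)), (np.float64(10.3), np.float64(6.2))] [(np.float64(11.6), np.float64(10.1)), (np.float64(10.3), np.float64(3.7))]
90 48 86 0.189 [(np.float64(17.6), np.float64(13.7)), (np.float64(16.3), np.float64(7.6))] [(np.float64(17.6), np.float64(10.8)), (np.float64(16.3), np.float64(4.6))]
84 33 86 0.169 [(np.float64(10.9), np.float64(1.9)), (np.float64(9.7), np.float64(-3.7))] [(np.float64(10.9), np.float64(-0.9)), (np.float64(9.7), np.float64(-6.8))]
95 40 86 0.176 [(np.float64(22.2), np.float64(8.3)), (np.float64(21.0), np.float64(2.7))] [(np.float64(22.2), np.float64(4.9)), (np.float64(21.0), np.float64(-0.9))]
105 25 86 0.153 [(np.float64(32.0), np.float64(1.1)), (np.float64(30.9), np.float64(-3.2))] [(np.float64(32.0), np.float64(-4.1)), (np.float64(30.9), np.float64(-8.5))]
110 33 86 0.163 [(np.float64(37.2), np.float64(6.6)), (np.float64(36.0), np.float64(2.0))] [(np.float64(37.2), np.float64(1.5)), (np.float64(36.0), np.float64(-3.5))]
pad corner [[ 33.1  43.4 160.2]]
pad corner [[ 40.5  22.7 160.1]]
```

View pics/w14.png

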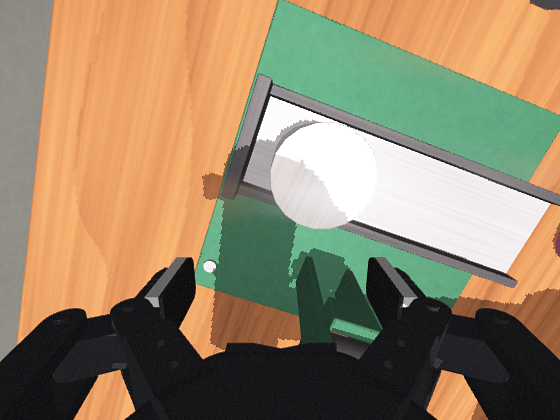

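Request:
{"fn": "send_rows", "kwargs": {
  "translation": [
    [0, -0.001, 0.015],
    [0, -0.001, 0.03],
    [0, -0.001, 0.045],
    [0, -0.001, 0.06],
    [0, -0.001, 0.068],
    [0, -0.001, 0.072],
    [0, -0.001, 0.072]
  ],
  "yaw": [0, 0, 0, 0, 0, 0, 0],
  "fingers": [0, 0, 0, 0, 0, 0, 0]
}}

```text
clock: 15.45
position: [697.5, -25.1, 87.2]
ee_rot: [0.814, -0.581, -0.003, -0.001]
contact_force: [-0.8, -0.2, -0.1]
gripper_width: 85.4
```

```bash
python3 - <<'E'
from h import *
st=read_state();print(inS(st["position"]).round(1),st["contact_force"].round(1),st["joints"].round(3),st["joint_efforts"].round(1))
M=R.from_quat(st["ee_rot"]).as_matrix(); print(M[:2,:2].round(3).tolist(),clear(st["position"],st["joints"][0],st["joints"][1]-st["joints"][2]))
for sx in (-11,11): print("pad corner",inS(st["position"]+M@np.array([sx,42.8,0])).round(1))
im=get_image("scene");d=get_image("side");w=get_image("wrist")
cv2.imwrite("pics/w15.png",w);cv2.imwrite("pics/c15.png",np.hstack([cv2.resize(im[20:320,200:390],None,fx=2,fy=2),cv2.resize(d[20:320,150:340],None,fx=2,fy=2)]))
E
```

```text
[[77.8 48.  87.2]] [-0.8 -0.2 -0.1] [ 0.193  0.623  0.037 -0.006 -0.987  0.141] [ -0.  -48.1  16.7   3.7   0.   -0. ]
[[0.324, -0.946], [-0.946, -0.324]] [(np.float64(5.4), np.float64(17.2)), (np.float64(4.1), np.float64(11.1))]
pad corner [[33.8 43.9 87.4]]
pad corner [[41.3 23.2 87.2]]
```

View pics/c15.png

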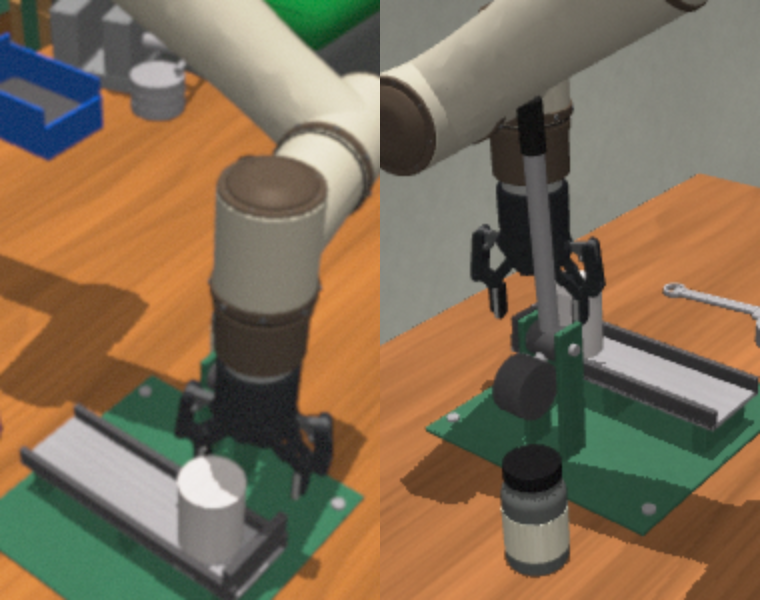

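View pics/w15.png

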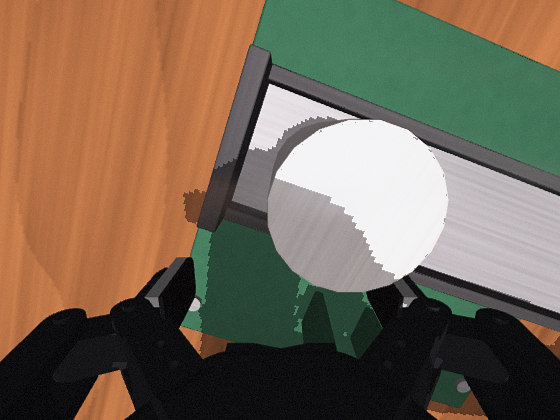

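Request:
{"fn": "send_rows", "kwargs": {
  "translation": [
    [0.001, -0.003, 0.003],
    [0.002, -0.006, 0.003],
    [0.003, -0.009, 0.003],
    [0.004, -0.012, 0.003],
    [0.005, -0.015, 0.003],
    [0.005, -0.015, 0.003],
    [0.005, -0.015, 0.003]
  ],
  "yaw": [0, 0, 0, 0, 0, 0, 0],
  "fingers": [0, 0, 0, 0, 0, 0, 0]
}}

```text
clock: 16.3
position: [714.9, -24.6, 86.0]
ee_rot: [0.814, -0.581, -0.001, -0.002]
contact_force: [-1.7, 2.6, 1.0]
gripper_width: 85.4
```

```bash
python3 - <<'E'
from h import *
st=read_state();print(inS(st["position"]).round(1),st["contact_force"].round(1))
M=R.from_quat(st["ee_rot"]).as_matrix(); print(clear(st["position"],st["joints"][0],st["joints"][1]-st["joints"][2]))
for sx in (-11,11): print("pad corner",inS(st["position"]+M@np.array([sx,42.8,0])).round(1))
im=get_image("scene");print(blanktop(im,cam("scene")))
w=get_image("wrist");cv2.imwrite("pics/w16.png",w);cv2.imwrite("pics/c16.png",cv2.resize(im[150:320,200:390],None,fx=3.5,fy=3.5))
E
```

```text
[[95.2 48.8 86. ]] [-1.7  2.6  1. ]
[(np.float64(22.9), np.float64(19.6)), (np.float64(21.6), np.float64(14.0))]
pad corner [[51.2 44.6 85.9]]
pad corner [[58.6 23.9 85.8]]
[(array([304.9, 265.2]), array([21.6, 29.3]), array([ 74., -10., 134.]))]
```

View pics/c16.png

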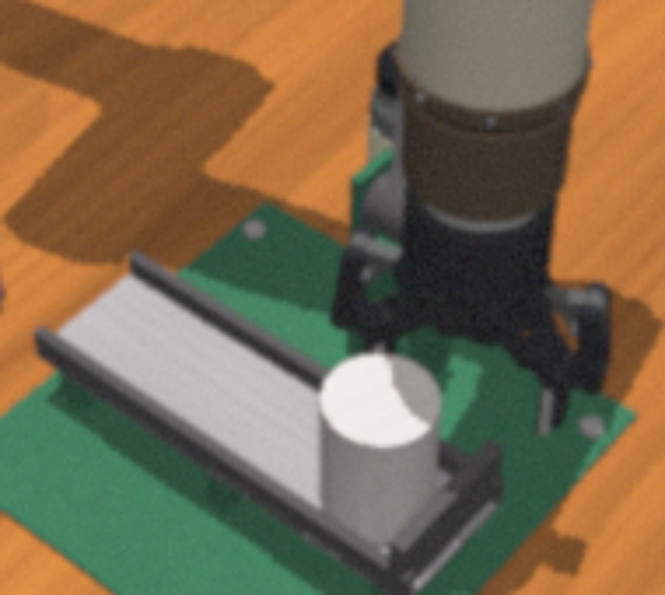

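View pics/w16.png

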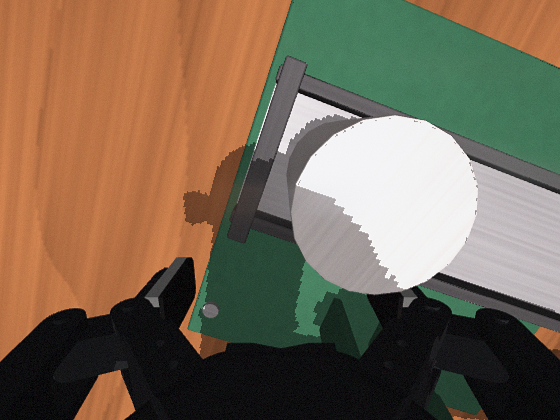

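```bash
python3 - <<'E'
from h import *
st=read_state();w=cam("wrist",st)
print(inS(onz(w,[(385,204)],134)).round(1), inS(onz(cam("scene"),[(308.6,264.3)],134)).round(1))
for xs,ys,T in ((83,41,85),(85,38,85),(95,38,85),(105,38,85),(105,33,85)):
    P=S(xs,ys,T); J=np.arcsin(158.2/np.hypot(*P[:2]))+np.arctan2(P[1],P[0]); print(xs,ys,round(J,3),clear(P,J,.585))
M=R.from_quat(st["ee_rot"]).as_matrix()
print("to (83,48.8)",M.T@(S(83,48.8,86)-st["position"])," to (83,41)",M.T@(S(83,41,85)-st["position"]),"to (101,41)",M.T@(S(101,41,85)-st["position"]))
E
```

```text
[[ 77.   -5.2 134. ]] [[ 78.  -4. 134.]]
83 41 0.181 [(np.float64(10.2), np.float64(11.8)), (np.float64(8.9), np.float64(6.0))]
85 38 0.176 [(np.float64(12.0), np.float64(10.1)), (np.float64(10.8), np.float64(4.6))]
95 38 0.173 [(np.float64(22.1), np.float64(12.7)), (np.float64(20.9), np.float64(7.5))]
105 38 0.171 [(np.float64(32.2), np.float64(15.6)), (np.float64(31.1), np.float64(10.8))]
105 33 0.164 [(np.float64(32.1), np.float64(12.8)), (np.float64(30.9), np.float64(8.3))]
to (83,48.8) [-4.16325104 11.30070626 -0.05523671]  to (83,41) [ 3.18068515 13.94336391  0.90547223] to (101,41) [ 9.27323205 -2.99418503  0.9230297 ]
```

Request:
{"fn": "send_rows", "kwargs": {
  "translation": [
    [-0.002, 0.006, 0],
    [-0.004, 0.011, 0],
    [-0.002, 0.012, 0.001],
    [0.001, 0.013, 0.001],
    [0.003, 0.014, 0.001],
    [0.003, 0.014, 0.001],
    [0.004, 0.011, 0.001],
    [0.005, 0.008, 0.001],
    [0.006, 0.005, 0.001],
    [0.007, 0.003, 0.001],
    [0.008, 0.001, 0.001],
    [0.008, 0.001, 0.001]
  ],
  "yaw": [0, 0, 0, 0, 0, 0, 0, 0, 0, 0, 0, 0],
  "fingers": [0, 0, 0, 0, 0, 0, 0, 0, 0, 0, 0, 0]
}}

```text
clock: 17.6
position: [716.8, -32.3, 84.9]
ee_rot: [0.814, -0.581, -0.001, -0.003]
contact_force: [-1.8, 2.2, 2.9]
gripper_width: 85.3
```

```bash
python3 - <<'E'
from h import *
st=read_state();print(inS(st["position"]).round(1),st["contact_force"].round(1))
M=R.from_quat(st["ee_rot"]).as_matrix(); print("corner",inS(st["position"]+M@np.array([11,42.8,0])).round(1), M[:2,:2].round(3).tolist())
w=get_image("wrist");cv2.imwrite("pics/w17.png",w)
E
```

```text
[[97.2 41.1 84.9]] [-1.8  2.2  2.9]
corner [[60.7 16.3 84.7]] [[0.325, -0.946], [-0.946, -0.325]]
```

View pics/w17.png

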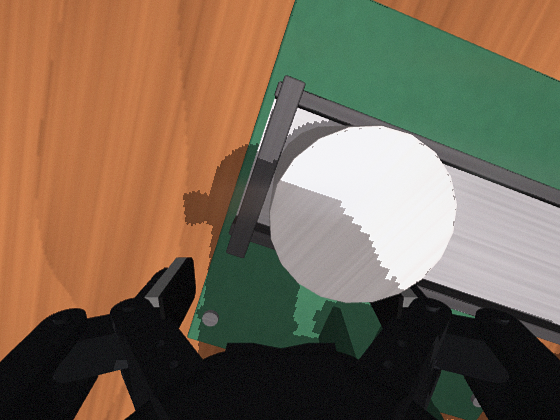

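Request:
{"fn": "send_rows", "kwargs": {
  "translation": [
    [0, -0.001, 0],
    [0.001, -0.002, 0],
    [0.001, -0.003, 0],
    [0.001, -0.003, 0]
  ],
  "yaw": [0, 0, 0, 0],
  "fingers": [0, 0, 0, 0]
}}

```text
clock: 18.05
position: [717.8, -32.2, 84.7]
ee_rot: [0.814, -0.581, -0.003, -0.001]
contact_force: [-7.5, 3.3, 4.1]
gripper_width: 85.1
```

```bash
python3 - <<'E'
from h import *
st=read_state();print(inS(st["position"]).round(1),st["contact_force"].round(1))
M=R.from_quat(st["ee_rot"]).as_matrix(); print("corner",inS(st["position"]+M@np.array([11,42.8,0])).round(1))
w=get_image("wrist");cv2.imwrite("pics/w18.png",w);im=get_image("scene");cv2.imwrite("pics/s18.png",im);print(blanktop(im,cam("scene")))
c=cam("wrist",st)
m=(w.min(2)>205).astype(np.uint8)*255
for px in ((363,214),): print("before",inS(onz(c,[px],134)).round(1))
cv2.imwrite("pics/c18.png",np.hstack([cv2.resize(w[60:330,180:480],None,fx=1.6,fy=1.6),cv2.resize(im[220:340,280:360],None,fx=3.6,fy=3.6)]))
E
```

```text
[[98.2 41.2 84.7]] [-7.5  3.3  4.1]
corner [[61.6 16.4 84.7]]
[(array([305.9, 268.8]), array([18. , 28.9]), array([ 80.7, -15.6, 134. ]))]
before [[ 86.3  -7.1 134. ]]
```

View pics/c18.png

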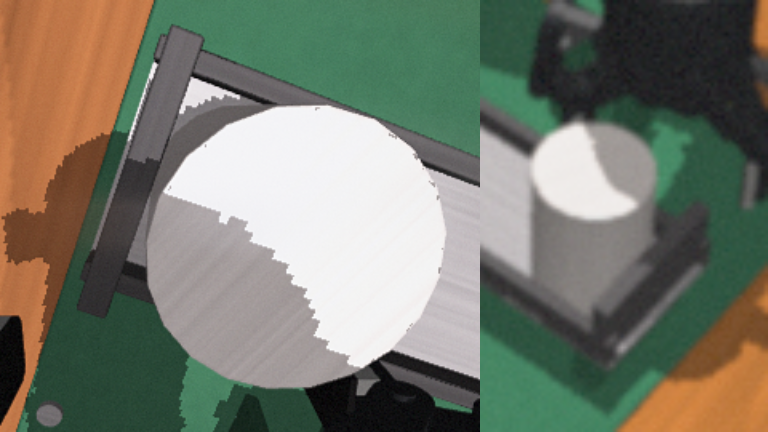

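Request:
{"fn": "send_rows", "kwargs": {
  "translation": [
    [0.001, -0.005, 0],
    [0.001, -0.005, 0]
  ],
  "yaw": [0, 0],
  "fingers": [0, 0]
}}

```text
clock: 18.35
position: [718.3, -31.2, 84.0]
ee_rot: [0.813, -0.582, -0.008, 0.002]
contact_force: [-13.1, 4.8, 7.1]
gripper_width: 85.8
```

Force went from 7.5 to 13 N with only 0.5 mm of motion, so the blank is against the stop. Next I back off and rise clear.

Request:
{"fn": "send_rows", "kwargs": {
  "translation": [
    [-0.001, 0.003, 0],
    [-0.003, 0.008, 0],
    [-0.003, 0.008, -0.005],
    [-0.003, 0.008, -0.02],
    [-0.003, 0.008, -0.04],
    [-0.003, 0.008, -0.06],
    [-0.003, 0.008, -0.08],
    [-0.003, 0.008, -0.11],
    [-0.003, 0.008, -0.14],
    [-0.003, 0.008, -0.16],
    [-0.003, 0.008, -0.16]
  ],
  "yaw": [0, 0, 0, 0, 0, 0, 0, 0, 0, 0, 0],
  "fingers": [0, 0, 0, 0, 0, 0, 0, 0, 0, 0, 0]
}}

```text
clock: 19.45
position: [714.5, -32.2, 250.4]
ee_rot: [0.813, -0.582, -0.003, -0.001]
contact_force: [0.6, -0.5, -0.4]
gripper_width: 85.5
```

```bash
python3 - <<'E'
from h import *
st=read_state();print(inS(st["position"]).round(1),st["contact_force"].round(1))
w=get_image("wrist");im=get_image("scene");d=get_image("side");cv2.imwrite("pics/s19.png",im);cv2.imwrite("pics/w19.png",w);cv2.imwrite("pics/d19.png",d)
print(blanktop(im,cam("scene")))
# where a homed blank's top rim/stop would be
c=cam("wrist",st)
P=[S(117,-37,90),S(117,37,90)]; print(proj(c,P).round(1))
cv2.imwrite("pics/c19.png",np.hstack([cv2.resize(w,None,fx=.9,fy=.9)[:370],cv2.resize(im[220:330,270:360],None,fx=3,fy=3.37)[:370]]))
E
```

```text
[[ 94.9  41.1 250.4]] [ 0.6 -0.5 -0.4]
[(array([305.4, 268.8]), array([16.9, 30.1]), array([ 80.2, -16.3, 134. ]))]
[[286.3 114.4]
 [262.5 183.6]]
```

View pics/c19.png

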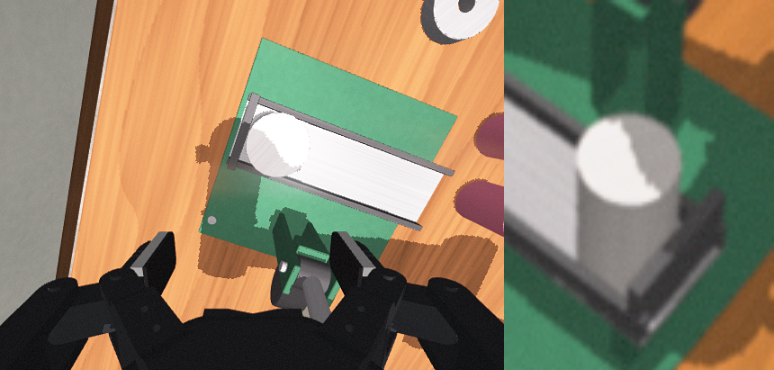

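View pics/d19.png

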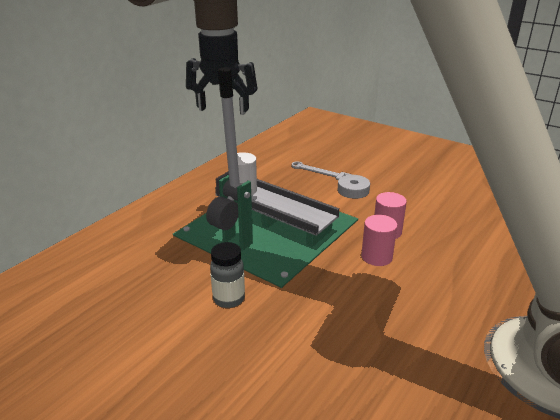

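```bash
python3 - <<'E'
from h import *
st=read_state();c=cam("wrist",st);w=cv2.imread("pics/w19.png")
print(inS(onz(c,[(308.5,161)],134)).round(1), inS(onz(cam("scene"),[(270+(628-504)/3,220+159/3.37)],134)).round(1))
for cx in (83,85):
  for z in (134,):
    th=np.linspace(0,6.28,40); 
    for q in proj(c,[S(cx+32*np.cos(t),-5+32*np.sin(t),z) for t in th]): cv2.circle(w,tuple(int(round(k)) for k in q),0,(0,0,255) if cx==85 else (255,0,0),-1)
q=[S(117,-37,90),S(117,37,90)]
for k in proj(c,q): cv2.circle(w,tuple(int(round(j)) for j in k),1,(0,255,255),-1)
cv2.imwrite("pics/w19o.png",cv2.resize(w[90:220,240:360],None,fx=5,fy=4.6,interpolation=0))
E
```

```text
[[ 82.2  -5.  134. ]] [[ 86.   -6.3 134. ]]
```

View pics/w19o.png

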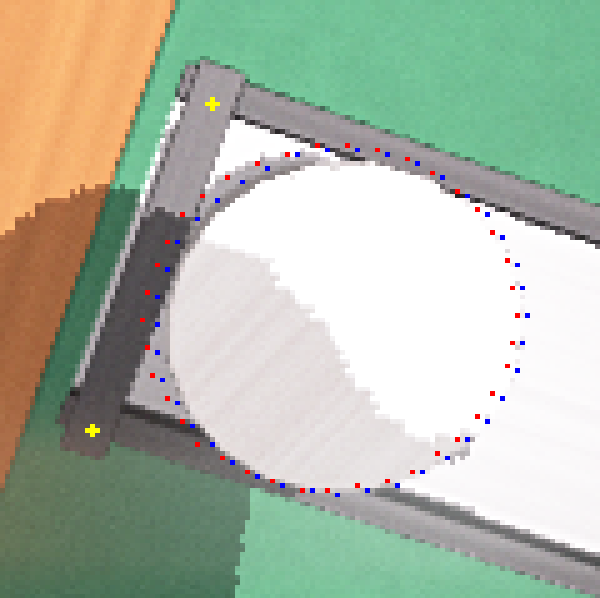

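Request:
{"fn": "send_rows", "kwargs": {
  "translation": [
    [0.015, 0.005, -0.01],
    [0.03, 0.01, -0.02],
    [0.045, 0.015, -0.03],
    [0.057, 0.02, -0.03],
    [0.057, 0.02, -0.03],
    [0.057, 0.02, -0.03],
    [0.057, 0.02, -0.03]
  ],
  "yaw": [0, 0, 0, 0, 0, 0, 0],
  "fingers": [0, 0, 0, 0, 0, 0, 0]
}}

```text
clock: 20.3
position: [711.6, -92.1, 272.8]
ee_rot: [0.813, -0.582, -0.008, 0.002]
contact_force: [0.2, 0.3, 0.0]
gripper_width: 85.3
```

```bash
python3 - <<'E'
from h import *
st=read_state();print(inS(st["position"]).round(1),st["contact_force"].round(1))
im=get_image("scene");w=get_image("wrist")
print(blanktop(im,cam("scene")))
cv2.imwrite("pics/c20.png",np.hstack([cv2.resize(w[0:260,100:430],None,fx=1.2,fy=1.2),cv2.resize(im[100:360,150:390],None,fx=1.2,fy=1.2)]))
cv2.imwrite("pics/w20.png",w)
E
```

```text
[[ 92.9 -18.8 272.8]] [0.2 0.3 0. ]
[]
```

View pics/c20.png

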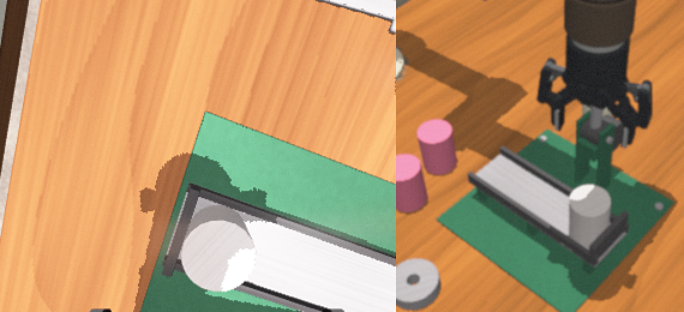

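View pics/w20.png

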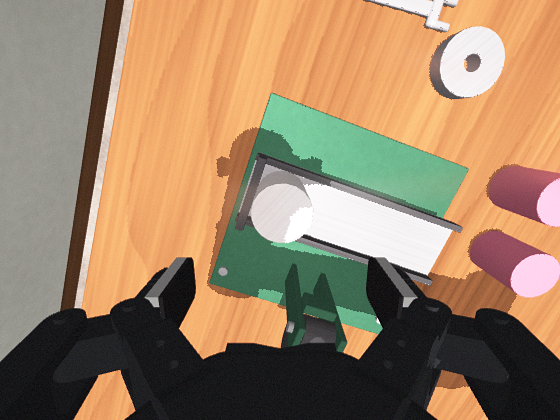

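The blank stands upright against the stop, the raised gate is untouched, and the disc, wrench and pink parts are still in place. The robot is clear of everything, with forces near 0. Handing in.

```bash
python3 - <<'E'
from bench import *
print(job_done())
E
```

```text
the job is handed in; nothing more can be done
None
```

The gate is raised and staying up by itself, and the blank is home against the end stop. I handed the job in at about 20 s.

**Gate:** I closed the fingers on the bar's rubber grip and swung it along its arc to about 1.2 rad. I let go there, and it went on to the raised stop. The tool can only point down, so the lift was by gripping the bar rather than a bare push from below.

**Blank:** I pushed it along the track in stages, because the arm's wrist link would have hit the raised bar in one straight push:
- **Shut fingers:** these took it to the gate.
- **Outer side of the open gripper's front finger:** this push was brisk, and the blank coasted the last stretch, an estimated 10 mm or so, on its own. Contact was at about 100 mm, right at the 50 mm height limit above the floor.
- **Rear finger from the far side:** I lifted the arm over the bar and finished the push from there.

**Last checks:**
- **Home:** the push force rose to about 13 N with almost no motion. Camera estimates of the blank's centre were x = 82 mm (wrist) and 86 mm (scene) against the 85 mm target. In the wrist view the stop's model points were shifted the same way by a similar amount, so I read that as calibration error.
- **Position:** the blank is upright and rests against the right-hand guide.
- **Gate:** it was still raised in the last pictures.
- **Surroundings:** the disc, wrench and pink parts looked undisturbed in the last pictures, and the jar did in a side view shortly before. The tool force was near 0 at hand-in.

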